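# Enable the proofer with its key plug and start the batch timer

## Task

Start the proofing batch: take the orange key plug from the white rack and plug it fully home, flange flat on the socket, into the black socket on the sloping control panel; the socket floats, so feel for the hole and do not force it. Then start the loose timer by pressing its red button right in while the timer is braced against the dark steel back stop, and leave the timer standing against the stop. Leave the blue spare plug in the rack and everything else on the table where it is.

Things in the scene. Friction and masses are not known exactly. Their poses are not given: they have to be found in the camera images.
- key_plug: orange key plug, 90 g, upright in one of the two rack pockets, foot 14 mm deep. Origin: centre of the foot's underside; z runs up to its top. From the origin up: grey foot 20 (x) x 28 (y) mm, z 0 to 25; flange 34 x 42 mm, z 25 to 33; orange grip 22 (x) x 32 (y) mm, z 33 to 74. Half a turn about z makes no difference to the fit
- spare_plug: blue spare plug of the same shape and origin in the other pocket; not to be used
- rack: white plug rack fixed to the table, 60 (x) x 170 (y) x 20 mm high; origin: centre of its underside. Its two pockets (floor 6 mm above the table, 3 mm wider than the plugs' feet) lie 42 mm either side of the origin along y
- panel: sloping panel of the fixed control box, 180 (x) x 170 (y) mm, tilted 25 degrees, its low edge towards the robot. Origin: middle of the floating socket's travel, level with the socket's top face (3 mm proud of the panel), 85 mm above the table; z: outward normal (up and towards the robot), x: up the slope, y: across. The plug goes in along -z, its x along the panel's x
- socket_mid (a point): the panel's origin again. The socket, a black block 56 (x) x 64 (y) mm on a stiff slide (14 N) along the panel's x, stands anywhere within 9 mm up or down the slope of this point; where is not reported. In its middle a hole 21.5 (x) x 30.5 (y) mm, 2 mm chamfer, square to the panel. The plug is home when its foot is 25 mm deep and its flange rests on the socket
- contact (a joint): brass contact inside the hole, in m: 0 with its top 10 mm below the socket's top face, about 0.015 when the plug is home (end stop 0.0165). It slides down against a friction of about 6 N and stays where it is left, so the plug must be pushed home
- timer: white loose wedge-shaped timer, 160 g, 60 (x) x 80 (y) x 70 mm high, standing on the table; origin: centre of its underside. Upright back at x = +30 mm; its front face leans back 30 degrees from upright and carries the display and the red button
- start_top (a point): centre of the top of the red button's cap (28 mm across) on the timer's front face, about 40 mm above the table; the button goes in square to that face, that is towards the timer's +x and 30 degrees downwards
- start (a joint): travel of the red button in m: 0 out, 0.006 right in; a spring, right in at 4 N
- stop: dark steel back stop fixed to the table, 130 wide (y), 60 mm high; origin: foot of its upright front face (centre), which looks along the stop's -x towards the timer. The timer stands 30 to 60 mm clear of it at the start, nearly square to it
- cutter: bystander: pastry cutter ring 64 mm across, 35 high; origin under its centre
- shaker: bystander: clear flour shaker 60 mm across, 110 high; origin under its centre
- guide_stick: bystander: wooden guide stick 14 x 160 (y) x 10 mm; origin under its centre
- rolling_pin: bystander: rolling pin 40 mm thick, 400 long (y); origin under its centre
- scraper: bystander: dough scraper lying flat, 95 x 120 x 15 mm; origin under its centre
- bowl: bystander: steel bowl 120 mm across, 50 high; origin under its centre
- tin: bystander: tin 70 mm across, 100 high; origin under its centre

How it is judged (in metres and radians):
On the way, in this order (a step that is already met when the one before it is completed fails the run):
1. the orange key plug is fully home in the socket (z of key_plug in the frame of panel between -0.03 and -0.0225 m and x of key_plug in the frame of panel between -0.013 and 0.013 m and y of key_plug in the frame of panel between -0.004 and 0.004 m and angle between the z axis of key_plug and the z axis of panel, either way round below 0.1 rad and value of joint contact above 0.0125 m), for 0.2 s.
2. the red button is pressed in at least 4.5 mm while the timer is pressed against the back stop (value of joint start above 0.0045 m and contact force between timer and stop above 0.8 N), for 0.06 s.
At the end, for the whole second after the job is handed in: Orange plug in the socket, foot 22.5 mm deep or more (25 is home), square within 0.1 rad, contact down 12.5 mm or more; timer upright within 0.1 rad, at rest, its back within 15 mm of the stop, its centre within 60 mm of the stop's middle, button let go (all of step 1 and angle between timer's own z axis and vertical below 0.1 rad and linear speed of each of timer, key_plug below 0.02 m/s and x of timer in the frame of stop between -0.045 and -0.02 m and y of timer in the frame of stop between -0.06 and 0.06 m and value of joint start below 0.002 m); the robot touches nothing.
It fails at once if the plug is forced against the socket or the panel with more than 150 N (contact force between key_plug and panel above 150 N).
It fails at once if the blue spare plug is moved more than 20 mm (distance of spare_plug from where it was at the start of the episode above 0.02 m).
It fails at once if a bystander is moved more than 30 mm (distance of any of cutter, shaker, guide_stick, rolling_pin, scraper, bowl, tin from where it was at the start of the episode above 0.03 m).
It fails at once if the timer is tipped over (angle between timer's own z axis and vertical above 0.6 rad).
It also fails if it takes over 72 s, if anything falls off the work surface, if the arm or the gripper's body presses on something with over 40 N, if the wrist force passes 120 N, or if a joint passes its speed limit or range.

## Robot

A 6-joint arm with a two-finger parallel gripper is mounted at the origin on the work surface. World frame = base frame: x ahead of the robot, y to its left, z up, the work surface at z = 0. Lengths are in mm, angles in rad, forces in N, time in s.
With the tool pointing down it reaches from about 300 to 775 mm from the base axis. Payload 14.6 kg.
Tool frame: the origin (TCP) lies between the finger pads; the fingertips stand 8 mm ahead of it and the grasp point (between the pads) lies 11 mm behind it; z points along the fingers, y is the direction in which the jaws open and shut (so a half turn about z gives the same grasp; the last joint's range is limited). The gripper opens to 94 mm and grips with 3 to 60 N. Pads are 16 mm wide; open, the fingers measure 119 mm over their backs; the gripper's body (75 mm by 177 mm) begins 78 mm behind the grasp point.
Start: joints at [-1.357, 0.3, 1.521, -0, 1.321, -0.067], TCP at [152.412, -528.451, 213.446] pointing down, gripper open.
Joint ranges: [-3.03, 3.03], [-0.79, 2.21], [0.23, 2.52], [-1.04, 4.18], [0, 3.07], [-2.55, 2.55]. Speed limits (rad/s): [2.22, 2.22, 2.57, 3.14, 3.14, 3.14].

## Interface

Orientations are given as [roll, pitch, yaw] about the fixed x, y, z axes, in that order (R = Rz(yaw) Ry(pitch) Rx(roll)).
In Python, from cell import manip, cams, models gives the robot as it stands. The module is installed in compiled form; this text tells all that it offers.
- The arm moves only by the shell command python3 -m pendant 'ROWS' [OPENING] [FORCE]. ROWS is JSON, a list that holds one entry, the list of rows, each a list of 4 numbers: the shift along the tool's x, y, z in cm, then the turn about the tool's z in rad. In form: [[[x, y, z, roll], ...]]. A call has 1 to 5 rows; each row is the pose to reach, as a shift and turn from the pose commanded when the call began, along the tool's axes at that moment; what a row does not reach only later rows make up. A row lasts 1/10 s, in which the tool goes at most 50 mm and 8.59 degrees, less where a joint would pass 70% of its speed; a pose out of reach is approached as far as the arm can. A call with a gripper value outside its range is refused whole. OPENING is the opening, from -1 (shut) to 1 (fully open), so that 0 is half open, set as the call begins (- or left out, the last holds). The fingers move at their own pace and stop on an object; FORCE is the grip in N (left out, the last holds). Time passes only in rows, so rows that repeat a pose let the fingers close. It gives the time, the measured TCP pose, the force and the opening at its end, in the units of the state.
- manip.read_state(): the state, without advancing time (a new reading comes with each control period).
- cams.camera(name): name is "side" or "top"; returns a dict with "frame" (384x512x3 uint8, red, green, blue), "K" (3x3 intrinsics, pixels), "D" ([k1, k2, p1, p2, k3] as OpenCV has them; the pictures are not rectified), "pose" (4x4, takes a point from camera to world coordinates). Camera axes: x right, y down, z forward; pixel columns grow to the right and rows downward; lengths in mm; the calibration is good to about 2 mm. A picture is of the moment at which its call begins. There is no depth.
- manip.sign_off(): hands the job in, once; it reports no verdict.
Trained networks look in the newest picture that a camera, given by its name, has taken for a name from the list of things; names that differ only in an ending like _2 or _b are one class to them, and where a whole thing is asked for, a point or a joint stands for the part that bears it (a point fixed in the world has none). Each returns a list of dicts, best first, with "score" (0 to 1); they miss things now and then, are a little off and sometimes report something else, mostly with a low value. They report only what shows in the picture. A call takes as long as a camera call.
- models.regions_of(camera, name): "pixels" (384x512 bool, what is visible of it) and "point" ([column, row] in pixels, amid what is visible of it).
The state is a dict: "clock": time; "joints": joint angles; "qd": joint speeds; "effort": joint torques, N m; "eef_pos": TCP position; "eef_rot": TCP orientation; "wrist_force": force on the tool from outside, world axes, zero at the start; "moment": the same for the moment, N m; "finger_gap": finger opening in mm.
Only numpy, scipy, OpenCV 4.12 (cv2) and the standard library are available. Lean on these libraries where they do the work, as an engineer would, in place of code of your own. Each camera call takes 0.05 s, during which the arm holds its last target.

## Working session

There is one attempt and no reset: what is moved stays moved. The work goes in short steps, Python scripts to look and compute and a shell command to move; the robot and the scene stay as the last step left them, time stands still between calls to the robot, and variables do not carry over. Pictures are saved under pics/ and viewed, and the job is handed in when it is done.

```bash
mkdir -p pics; cat > look.py <<'E'
from cell import manip,cams,models
import cv2,sys
tag=sys.argv[1]
for n in sys.argv[2:] or ["side","top"]:
    c=cams.camera(n); cv2.imwrite(f"pics/{tag}_{n}.png",cv2.resize(c["frame"][:,:,::-1],(768,576),interpolation=cv2.INTER_CUBIC))
    print(n,c["K"],c["D"],c["pose"])
E
python3 look.py a; python3 -c "
from cell import manip
print(manip.read_state())"
```

```text
side [[494.51557068   0.         253.84271591]
 [  0.         494.51557068 193.72055722]
 [  0.           0.           1.        ]] [-0.05760949  0.          0.          0.          0.        ] [[-9.98205118e-01 -4.61919388e-02  3.81162276e-02  5.34163837e+02]
 [-5.85460489e-02  6.18707945e-01 -7.83436557e-01  1.34168165e+03]
 [ 1.26056406e-02 -7.84261935e-01 -6.20301793e-01  1.15488643e+03]
 [ 0.00000000e+00  0.00000000e+00  0.00000000e+00  1.00000000e+00]]
top [[472.00385304   0.         255.0901722 ]
 [  0.         472.00385304 188.6971392 ]
 [  0.           0.           1.        ]] [-0.06402125  0.          0.          0.          0.        ] [[-1.94556053e-02 -9.95373865e-01  9.40869166e-02  4.78709592e+02]
 [-9.99794748e-01  1.99009027e-02  3.79676984e-03 -4.62617363e+01]
 [-5.65162004e-03 -9.39937367e-02 -9.95556747e-01  1.45972895e+03]
 [ 0.00000000e+00  0.00000000e+00  0.00000000e+00  1.00000000e+00]]
{'clock': 0.1, 'joints': array([-1.35661411e+00,  3.00409167e-01,  1.52149463e+00, -1.96647629e-05,
        1.32067389e+00, -6.65882734e-02]), 'qd': array([-0.00047727, -0.00108226, -0.00236403,  0.00031684,  0.00041613,
        0.00037858]), 'effort': array([ 9.02532993e-04, -5.32643509e+01, -3.53285265e+01,  7.09466636e-02,
        2.34449585e-02, -6.24815220e-05]), 'eef_pos': array([ 152.35639058, -528.2567784 ,  212.95686304]), 'eef_rot': array([-3.14060854e+00, -4.65370176e-05,  2.80775342e-01]), 'wrist_force': array([-0.4927145 , -0.32379281,  0.08977345]), 'moment': array([ 0.01296208, -0.00649791,  0.0267571 ]), 'finger_gap': 93.79583427655497}
```

View pics/a_side.png

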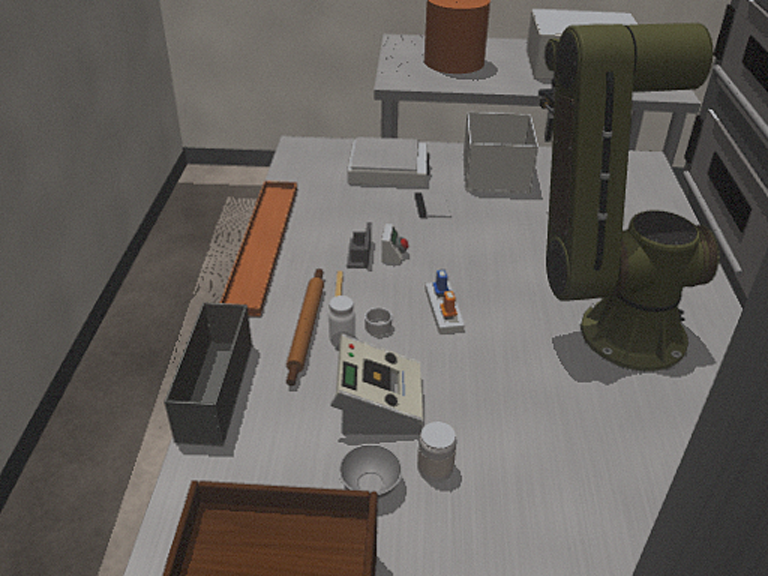

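View pics/a_top.png

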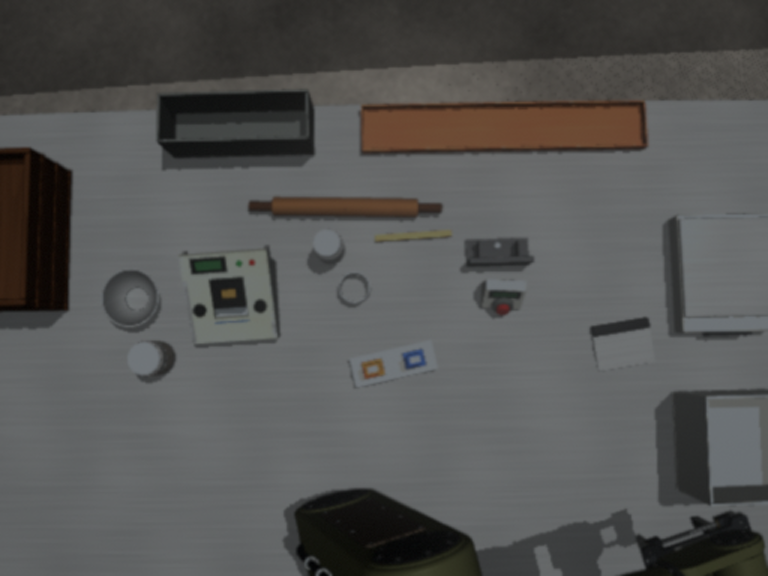

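The overview shows the rack near (393,363) in the top view, with the orange plug at (373,369) and the blue one at (415,358). The panel socket is near (229,294), the timer near (505,293) with its button at (503,309), and the stop near (498,250). Next I'll localise these with the networks.

```bash
cat > geo.py <<'E'
import numpy as np,cv2
def ray(c,uv):
    p=cv2.undistortPoints(np.array([[uv]],float),c["K"],np.array(c["D"]))[0,0]
    T=c["pose"]; d=T[:3,:3]@np.array([p[0],p[1],1]); return T[:3,3],d
def at_z(c,uv,z):
    o,d=ray(c,uv); return o+d*(z-o[2])/d[2]
def proj(c,P):
    T=np.linalg.inv(c["pose"]); P=np.atleast_2d(P)@T[:3,:3].T+T[:3,3]
    return cv2.projectPoints(P,np.zeros(3),np.zeros(3),c["K"],np.array(c["D"]))[0][:,0]
def tri(c1,u1,c2,u2):
    o1,d1=ray(c1,u1);o2,d2=ray(c2,u2)
    A=np.stack([d1,-d2],1);s=np.linalg.lstsq(A,o2-o1,rcond=None)[0]
    a=o1+s[0]*d1;b=o2+s[1]*d2
    return (a+b)/2,np.linalg.norm(a-b)
E
python3 - <<'E'
from cell import cams,models
from geo import *
import pickle
C={n:cams.camera(n) for n in("top","side")}
R={}
for k in["key_plug","spare_plug","rack","panel","timer","start_top","stop","cutter","shaker","guide_stick","bowl","tin"]:
    for n in C:
        r=models.regions_of(n,k); R[k,n]=r
        for q in r[:2]:
            m=q["pixels"]; ys,xs=np.nonzero(m)
            rect=cv2.minAreaRect(np.stack([xs,ys],1).astype(np.float32))
            print(k,n,round(q["score"],2),np.round(q["point"],1),m.sum(),np.round(rect[0],1),np.round(rect[1],1),round(rect[2],1), np.round(at_z(C[n],q["point"],0)))
pickle.dump((C,R),open("obs.pkl","wb"))
E
```

```text
key_plug top 0.68 [252.1 242.6] 145 [248.8 244.9] [11.1 13.6] 71.6 [450. -28.   0.]
key_plug side 0.43 [297.  204.7] 165 [298.  203.2] [18.4 10.5] 79.7 [443. -64.   0.]
key_plug side 0.21 [252.8 213.7] 307 [251.5 214. ] [18. 19.] 90.0 [602.  -1.   0.]
spare_plug top 0.51 [278.3 238.6] 139 [276.1 239.1] [10.9 13.3] 76.0 [ 461. -109.    0.]
rack top 0.71 [261.8 242.7] 818 [262.2 242.3] [20.6 56.2] 77.1 [449. -58.   0.]
rack side 0.93 [295.1 211.6] 279 [292.3 207.2] [37.1 14.5] 49.2 [451. -24.   0.]
panel top 0.62 [153.6 194.5] 3446 [152.4 196.4] [61.4 61.6] 85.6 [605. 276.   0.]
panel side 0.57 [248.3 256.6] 2859 [252.7 255.6] [71.4 49.4] 17.7 [604. 213.   0.]
timer top 0.66 [329.8 194.4] 581 [334.7 197.3] [28.8 23.9] 8.1 [ 594. -272.    0.]
timer top 0.48 [276.3 235.8] 160 [276.2 238.8] [11.4 14.1] 76.0 [ 470. -103.    0.]
timer side 0.81 [263.9 164.5] 327 [262.6 161.4] [17.1 25.3] 9.5 [ 576. -311.    0.]
stop top 0.81 [329.9 167.4] 814 [332.5 167.5] [45. 19.] 0.0 [ 679. -276.    0.]
stop top 0.64 [154.  193.3] 3490 [152.2 196.4] [61.2 63.4] 85.9 [609. 275.   0.]
stop side 0.9 [237.6 
[... 249 characters left out ...]
7.2] 501 [227.  212.5] [33. 18.] 90.0 [708.  25.   0.]
guide_stick top 0.74 [273.5 156.6] 236 [275.  156.6] [ 4.9 50.2] 86.1 [ 716. -100.    0.]
guide_stick top 0.67 [152. 194.] 3366 [152.4 196.4] [61.1 62.9] 85.8 [606. 281.   0.]
bowl top 0.56 [ 85.8 197.8] 1139 [ 87. 198.] [36. 36.] 90.0 [599. 490.   0.]
bowl top 0.33 [152.5 197. ] 54 [152.3 195. ] [5.4 9.4] 80.5 [597. 279.   0.]
bowl side 0.69 [248.1 312.9] 1128 [246.2 311.5] [41.9 33.1] 17.5 [589. 439.   0.]
tin top 0.68 [ 99.8 238. ] 657 [100.5 238.5] [23. 31.] 90.0 [473. 444.   0.]
tin top 0.43 [270.8 155.9] 205 [276.  156.5] [ 4.7 50.2] 85.9 [719. -92.   0.]
tin side 0.89 [290.2 300.7] 896 [290.5 301. ] [40. 25.] 90.0 [468. 386.   0.]
```

```bash
python3 - <<'E'
import pickle,cv2,numpy as np
C,R=pickle.load(open("obs.pkl","rb"))
def crop(n,x0,y0,w,h,s):
    return cv2.resize(C[n]["frame"][y0:y0+h,x0:x0+w,::-1],(w*s,h*s),interpolation=cv2.INTER_CUBIC)
a=np.hstack([crop("top",115,155,80,80,5),crop("top",225,220,80,80,5)])
b=crop("top",300,150,80,60,5); c=crop("side",220,215,80,60,5)
cv2.imwrite("pics/crop1.png",np.clip(a*1.6,0,255)); cv2.imwrite("pics/crop2.png",np.clip(np.hstack([b,c])*1.6,0,255))
d=np.hstack([crop("side",275,170,80,60,5),crop("side",225,140,80,60,5)])
cv2.imwrite("pics/crop3.png",np.clip(d*1.3,0,255))
E
```

```text
[ WARN:0@0.085] global loadsave.cpp:1063 imwrite_ Unsupported depth image for selected encoder is fallbacked to CV_8U.
```

View pics/crop1.png

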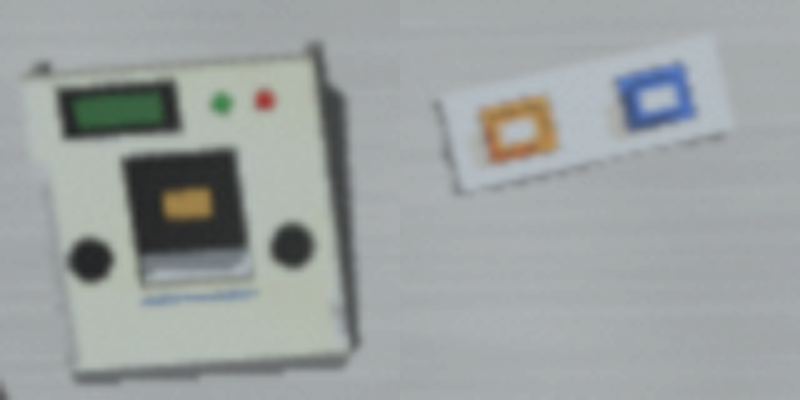

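View pics/crop2.png

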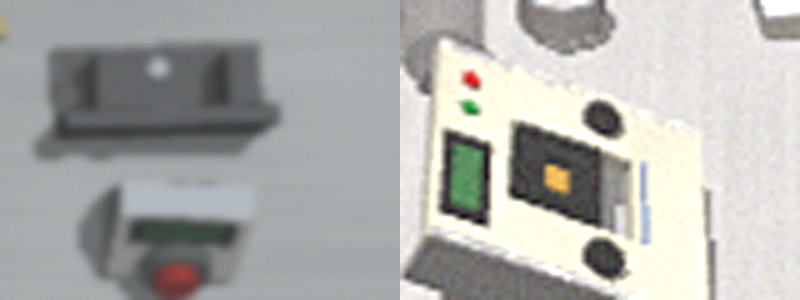

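View pics/crop3.png

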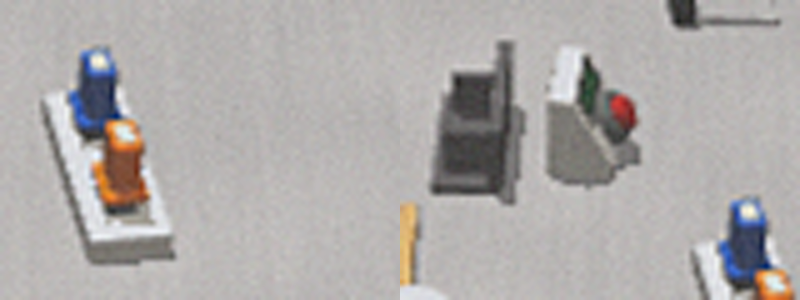

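```bash
cat > fit.py <<'E'
from geo import *
import pickle
from scipy.optimize import least_squares
C,R=pickle.load(open("obs.pkl","rb"))
t=lambda u,v:(115+(u+.5)/5-.5,155+(v+.5)/5-.5)
r=lambda u,v:(225+(u-400+.5)/5-.5,220+(v+.5)/5-.5)
s=lambda u,v:(220+(u-400+.5)/5-.5,215+(v+.5)/5-.5)
# rack
obs=[(-30,-85,20),(-30,85,20),(30,-85,20),(30,85,20)]
uvt=[r(733,130),r(462,192),r(715,33),r(441,92)]
def rack(p):
    c,q=np.cos(p[2]),np.sin(p[2]); M=np.array([[c,-q,0],[q,c,0],[0,0,1]])
    return lambda P:(np.atleast_2d(P)@M.T)+[p[0],p[1],0]
f=lambda p:(proj(C["top"],rack(p)(np.array(obs,float)))-uvt).ravel()
sol=least_squares(f,[450,-50,.2]);print("rack",sol.x,sol.cost, f(sol.x).round(1))
for y in(-42,42):
    print(y,rack(sol.x)([[0,y,0]]).round(1))
    for n in C: print(n,proj(C[n],rack(sol.x)([[0,y,80.]])).round(1))
print("key top", tri(C["top"],r(519,130),C["side"],(275+125/5,170+132/5)))
# panel corners: far-left(+y),far-right,near-right,near-left
P=[(0,85),(0,-85)]
ut=[t(35,72),t(312,55),t(350,348),t(75,368)]
us=[None,s(442,40),s(710,125),None]
a=np.radians(25)
def panel(p):
    c,q=np.cos(p[2]),np.sin(p[2]); M=np.array([[c,-q,0],[q,c,0],[0,0,1]])
    T=np.array([[np.cos(a),0,-np.sin(a)],[0,1,0],[np.sin(a),0,np.cos(a)]])
    return lambda P:(np.atleast_2d(P)@(M@T).T)+[p[0],p[1],85.]
def cor(p):
    ox,oy=p[3],p[4]
    return panel(p)(np.array([[90+ox,85+oy,-3],[90+ox,-85+oy,-3],[-90+ox,-85+oy,-3],[-90+ox,85+oy,-3]]))
def g(p):
    c=cor(p); e=list((proj(C["top"],c)-ut).ravel())
    e+=list((proj(C["side"],c[1:3])-us[1:3]).ravel()); e+=list(np.array(p[3:])*.02); return np.array(e)
sp=least_squares(g,[600,270,.05,0,0]);print("panel",sp.x,sp.cost,g(sp.x).round(1))
print("contact top",proj(C["top"],panel(sp.x)([[0,0,-10.]])),"obs",t(188,204), "side",proj(C["side"],panel(sp.x)([[0,0,-10.]])),s(558,178))
# timer / stop
T=lambda u,v:(300+(u+.5)/5-.5,150+(v+.5)/5-.5)
print("button",tri(C["top"],T(177,280),C["side"],(225+(622-400)/5,140+112/5)))
print("stop top corners z60",at_z(C["top"],T(60,137),60),at_z(C["top"],T(278,124),60))
print("stop top corners z60 back",at_z(C["top"],T(70,112),60),at_z(C["top"],T(265,108),60))
print("timer top back",at_z(C["top"],T(122,182),70),at_z(C["top"],T(255,186),70),"front",at_z(C["top"],T(113,218),70),at_z(C["top"],T(248,222),70))
E
python3 fit.py
```

```text
rack [ 4.52119388e+02 -5.90886084e+01  1.95451097e-01] 0.2396949591793988 [ 0.5  0.  -0.1 -0.3 -0.3  0.1 -0.1  0.2]
-42 [[ 460.3 -100.3    0. ]]
top [[276.5 239.2]]
side [[293.7 181.1]]
42 [[444.  -17.9   0. ]]
top [[248.2 245.4]]
side [[298.5 195.4]]
key top (array([440.83636253, -18.12165563,  75.84051099]), np.float64(4.9666225392895))
panel [ 5.93800249e+02  2.60044681e+02  3.27933450e-02 -8.52150017e+00
 -4.59313871e-03] 11.81617769712085 [-1.4  1.5  1.7  1.8  0.3  0.4 -0.7 -0.7 -0.2 -1.1 -3.2  0.7 -0.2 -0. ]
contact top [[153.22899314 194.58901142]] obs (152.2, 195.4) side [[249.27895782 250.35565902]] (251.2, 250.2)
button (array([ 555.22859714, -281.86247319,   32.19132134]), np.float64(4.21222841506119))
stop top corners z60 [ 642.70279916 -210.34525784   60.        ] [ 647.97186058 -341.28730652   60.        ]
stop top corners z60 back [ 657.63042566 -216.80015157   60.        ] [ 657.77020455 -333.85759113   60.        ]
timer top back [ 613.98950432 -245.09874998   70.        ] [ 610.03662464 -324.01421518   70.        ] front [ 592.71432637 -239.05936596   70.        ] [ 588.7271035  -319.03385546   70.        ]
```

```bash
cat >> fit.py <<'E'
print("---- socket fit")
st=[t(123,156),t(236,150),t(252,248),t(138,254)]
ss=[s(512,122),s(600,152),s(600,228),s(510,195)]
def soc(p):
    x=p[3]; return panel(p)(np.array([[28+x,32,0],[28+x,-32,0],[-28+x,-32,0],[-28+x,32,0.]]))
def h(p,full=False):
    c=soc(p); e=[(proj(C["top"],c)-st).ravel(),(proj(C["side"],c[[1,2,3,0]])-ss).ravel()]
    pc=panel(p)(np.array([[90+p[4],85,-3],[90+p[4],-85,-3],[-90+p[4],-85,-3],[-90+p[4],85,-3]]))
    e+=[.5*(proj(C["top"],pc)-ut).ravel(),.5*(proj(C["side"],pc[1:3])-us[1:3]).ravel()]
    e+=[np.array([p[3]*.05,p[4]*.1])]
    return np.concatenate(e)
sq=least_squares(h,[594,265,.03,5,0],loss="soft_l1");print(sq.x.round(3),sq.cost,h(sq.x).round(1))
for sx in(0,5,9): print(sx,[proj(C[n],panel(sq.x)([[sx,0,-10.]])).round(1) for n in C])
ov=[]
for n,x0,y0 in(("top",115,155),("side",215,205)):
    im=cv2.resize(C[n]["frame"][y0:y0+80,x0:x0+80,::-1],(400,400),interpolation=cv2.INTER_CUBIC).astype(float)*1.3
    im=np.clip(im,0,255).astype(np.uint8)
    p=sq.x
    for Q,col in((soc(p),(0,0,255)),(panel(p)(np.array([[90+p[4],85,-3],[90+p[4],-85,-3],[-90+p[4],-85,-3],[-90+p[4],85,-3]])),(0,180,0)),(panel(p)(np.array([[10.75+p[3],15.25,0],[10.75+p[3],-15.25,0],[-10.75+p[3],-15.25,0],[-10.75+p[3],15.25,0]])),(255,0,0))):
        q=(proj(C[n],Q)-[x0,y0]+.5)*5
        cv2.polylines(im,[q.round().astype(np.int32)],True,col,1)
    ov.append(im)
cv2.imwrite("pics/ov_%s.png"%__import__("sys").argv[1],np.hstack(ov))
E
python3 fit.py 1 | sed -n '/----/,$p'
```

```text
---- socket fit
[ 5.96788e+02  2.62271e+02  4.10000e-02 -2.63600e+00 -1.06260e+01] 6.593889366482047 [ 0.6  1.5 -0.2  1.4 -1.1 -0.4  0.3 -0.3  0.5 -0.2 -0.8 -0.3 -1.1 -0.7
  0.2 -0.  -1.1  0.7  0.4  0.6 -0.1 -0.1 -0.6 -0.4 -0.4 -0.2 -1.9  0.6
 -0.1 -1.1]
0 [array([[152.5, 193.6]]), array([[248.3, 250.8]])]
5 [array([[152.3, 192. ]]), array([[246.8, 250.3]])]
9 [array([[152.1, 190.7]]), array([[245.6, 249.9]])]
```

View pics/ov_1.png

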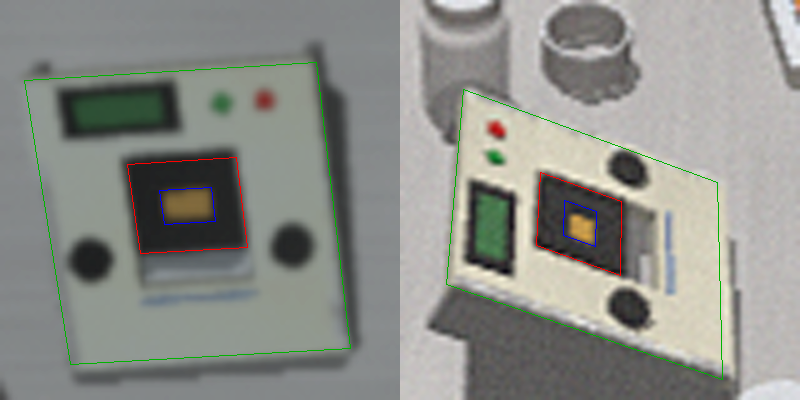

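```bash
cat > to.py <<'E'
import sys,numpy as np
from scipy.spatial.transform import Rotation as Ro
from cell import manip
s=manip.read_state(); p=s["eef_pos"]; R=Ro.from_euler("xyz",s["eef_rot"]).as_matrix()
print("now",p.round(1),s["eef_rot"].round(4),"F",s["wrist_force"].round(1),"M",s["moment"].round(2),"gap",round(s["finger_gap"],1),"t",round(s["clock"],2))
if len(sys.argv)>1:
    t=np.array([float(a) for a in sys.argv[1:4]]); d=R.T@(t-p)/10
    roll=0
    if len(sys.argv)>4: roll=s["eef_rot"][2]-float(sys.argv[4])
    print("shift cm",d.round(3),"roll",round(roll,3))
E
python3 to.py 444 -17.9 213 .195; python3 to.py 444 -17.9 130 .195
```

```text
now [ 152.4 -528.4  213.4] [-3.1415 -0.      0.2808] F [ 0.6 -0.1  0. ] M [ 0.   -0.02 -0.02] gap 93.7 t 1.4
shift cm [ 42.163 -40.974   0.047] roll 0.086
now [ 152.4 -528.4  213.4] [-3.1415 -0.      0.2808] F [ 0.6 -0.1  0. ] M [ 0.   -0.02 -0.02] gap 93.7 t 1.4
shift cm [ 42.162 -40.974   8.347] roll 0.086
```

```bash
python3 -m pendant '[[[3.2,-3.2,0,0],[6.6,-6.5,0,0.02],[10,-9.8,0,0.04],[13.4,-13.1,0,0.06],[16.8,-16.4,0,0.086]]]' 0.3 15
python3 to.py 444 -17.9 130 .195
```

```text
clock: 1.9
eef_pos: [268.9, -322.6, 213.6]
eef_rot: [3.141, -0.0, 0.194]
wrist_force: [0.5, -0.3, -0.4]
finger_gap: 61.3
now [ 268.9 -322.6  213.6] [ 3.1411e+00 -3.0000e-04  1.9350e-01] F [ 0.5 -0.3 -0.4] M [-0.   -0.    0.02] gap 61.3 t 1.9
shift cm [ 23.044 -26.542   8.351] roll -0.001
```

```bash
python3 -m pendant '[[[3,-3.5,0,0],[6,-7,0,0],[9,-10.5,0,0],[12,-14,0,0],[15,-17.5,0,0]]]'
python3 -m pendant '[[[2.7,-3,1,0],[5.4,-6,2,0],[8,-9,4,0],[8,-9,6,0],[8,-9,7.8,0]]]'
python3 -m pendant '[[[0,0,0,0],[0,0,0,0]]]'
python3 to.py 444 -17.9 130 .195
```

```text
clock: 2.4
eef_pos: [382.2, -121.8, 213.8]
eef_rot: [3.141, -0.001, 0.195]
wrist_force: [0.4, -1.1, 0.2]
finger_gap: 61.3
clock: 2.9
eef_pos: [442.9, -18.7, 134.5]
eef_rot: [-3.141, 0.0, 0.197]
wrist_force: [0.6, -0.1, 0.3]
finger_gap: 61.1
clock: 3.1
eef_pos: [442.9, -19.9, 136.0]
eef_rot: [3.142, -0.0, 0.195]
wrist_force: [0.1, -0.5, -0.3]
finger_gap: 61.0
now [442.9 -19.9 136. ] [ 3.1416e+00 -1.0000e-04  1.9460e-01] F [ 0.1 -0.5 -0.3] M [-0.01 -0.04  0.02] gap 61.0 t 3.1
shift cm [ 0.149 -0.176  0.601] roll -0.0
```

```bash
python3 look.py b >/dev/null;  python3 - <<'E'
import cv2,numpy as np
a=cv2.imread("pics/b_top.png");b=cv2.imread("pics/b_side.png")
f=lambda i,x,y:cv2.resize(i[y:y+160,x:x+160],(400,400),interpolation=cv2.INTER_CUBIC)
cv2.imwrite("pics/b_c.png",np.hstack([f(a,310,290),f(b,370,220)]))
E
```

```text
(no output)
```

View pics/b_c.png

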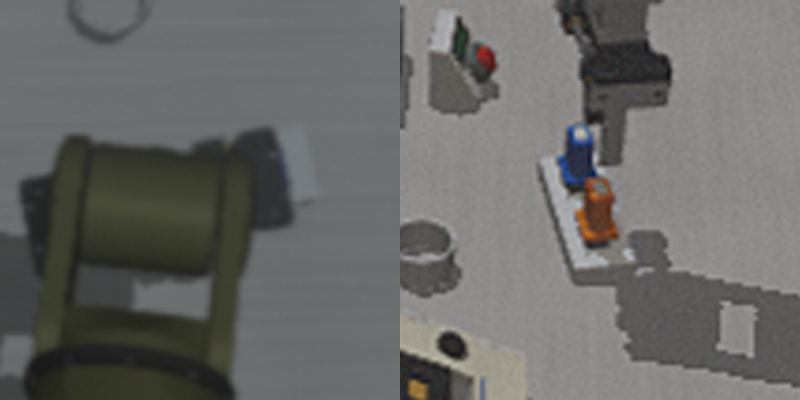

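```bash
python3 - <<'E'
from geo import *
import pickle
C,R=pickle.load(open("obs.pkl","rb"))
c,s=np.cos(.195),np.sin(.195)
p=np.array([442.9,-19.9,128])
for d in(30.5,43,-30.5,-43):
    for w in(-8,8):
        q=p+np.array([c*w-s*d,s*w+c*d,0]); print(d,w,q.round(1),proj(C["side"],q).round(1))
E
```

```text
30.5 -8 [429.1   8.5 128. ] [[303.9 189.4]]
30.5 8 [444.8  11.6 128. ] [[299.3 189.7]]
43 -8 [426.7  20.7 128. ] [[304.7 191.7]]
43 8 [442.4  23.8 128. ] [[300.1 192. ]]
-30.5 -8 [441.  -51.4 128. ] [[300.2 178.8]]
-30.5 8 [456.7 -48.3 128. ] [[295.7 179.1]]
-43 -8 [443.4 -63.6 128. ] [[299.4 176.6]]
-43 8 [459.1 -60.5 128. ] [[295. 177.]]
```

```bash
python3 -m pendant '[[[0.15,-0.17,2.5,0],[0.15,-0.17,4.5,0],[0.15,-0.17,6.5,0],[0.15,-0.17,7.6,0],[0.15,-0.17,8.3,0]]]'
python3 -m pendant '[[[0,0,0,0],[0,0,0,0]]]'
python3 to.py 444 -17.9 52.5 .195
```

```text
clock: 3.7
eef_pos: [444.1, -18.0, 52.4]
eef_rot: [3.141, -0.0, 0.194]
wrist_force: [-0.1, -0.5, 1.1]
finger_gap: 61.5
clock: 3.9
eef_pos: [444.3, -18.0, 53.2]
eef_rot: [3.141, -0.001, 0.195]
wrist_force: [-0.4, -0.2, -0.1]
finger_gap: 60.8
now [444.3 -18.   53.2] [ 3.1413e+00 -1.0000e-03  1.9470e-01] F [-0.4 -0.2 -0.1] M [-0.   -0.02  0.01] gap 60.8 t 3.9
shift cm [-0.032 -0.011  0.068] roll -0.0
```

```bash
python3 -m pendant '[[[0,0,0,0],[0,0,0,0],[0,0,0,0],[0,0,0,0],[0,0,0,0]]]' -1 15
python3 to.py; python3 look.py c >/dev/null;  python3 - <<'E'
import cv2,numpy as np
b=cv2.imread("pics/c_side.png")
f=lambda i,x,y:cv2.resize(i[y:y+160,x:x+160],(480,480),interpolation=cv2.INTER_CUBIC)
cv2.imwrite("pics/c_c.png",f(b,370,220))
E
```

```text
clock: 4.4
eef_pos: [443.9, -17.7, 52.6]
eef_rot: [-3.141, -0.0, 0.195]
wrist_force: [-0.7, 1.6, 1.2]
finger_gap: 31.9
now [443.9 -17.7  52.6] [-3.1414e+00 -1.0000e-04  1.9480e-01] F [-0.7  1.6  1.2] M [0.4  0.06 0.08] gap 31.9 t 4.4
```

View pics/c_c.png

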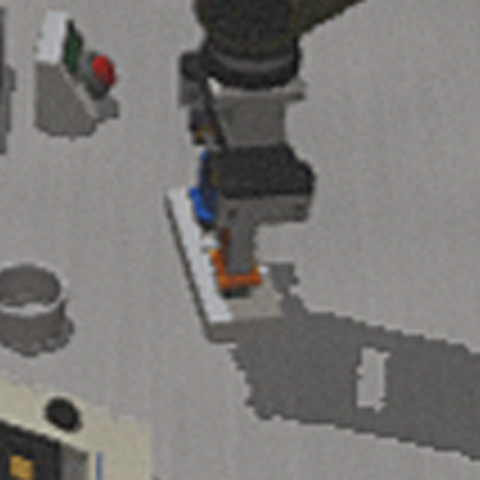

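```bash
python3 -m pendant '[[[0,0,-0.4,0],[0,0,-0.7,0],[0,0,-1.0,0],[0,0,-1.0,0]]]' - 10
python3 to.py
```

```text
clock: 4.9
eef_pos: [444.0, -17.8, 62.9]
eef_rot: [-3.142, -0.0, 0.195]
wrist_force: [-1.0, 2.8, 0.8]
finger_gap: 32.3
now [444.  -17.8  62.9] [-3.1416e+00 -4.0000e-04  1.9480e-01] F [-1.   2.8  0.8] M [0.54 0.14 0.02] gap 32.3 t 4.9
```

```bash
python3 -m pendant '[[[-0.4,0,0,0],[-0.8,0,0,0],[-1.2,0,0,0],[-1.2,0,0,0]]]'
python3 to.py
python3 look.py d >/dev/null;  python3 - <<'E'
import cv2,numpy as np
b=cv2.imread("pics/d_side.png")
f=lambda i,x,y:cv2.resize(i[y:y+160,x:x+160],(480,480),interpolation=cv2.INTER_CUBIC)
cv2.imwrite("pics/d_c.png",f(b,370,220))
E
```

```text
clock: 5.3
eef_pos: [431.6, -20.2, 62.4]
eef_rot: [-3.141, 0.0, 0.195]
wrist_force: [-1.3, 3.5, 0.3]
finger_gap: 31.8
now [431.6 -20.2  62.4] [-3.1414e+00  3.0000e-04  1.9470e-01] F [-1.3  3.5  0.3] M [0.92 0.22 0.03] gap 31.8 t 5.3
```

View pics/d_c.png

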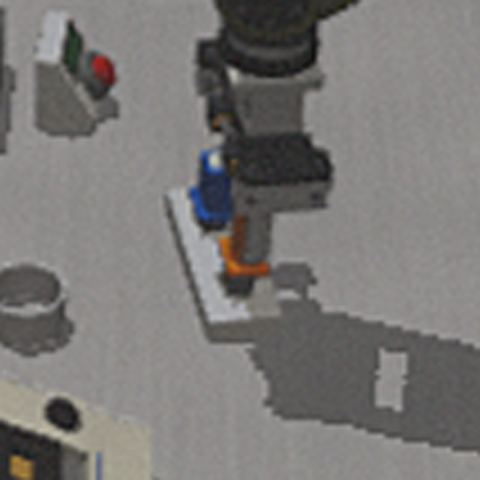

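```bash
python3 -m pendant '[[[-0.4,0,0,0],[-0.8,0,0,0],[-1.2,0,0.05,0],[-1.5,0,0.1,0],[-1.5,0,0.1,0]]]'
python3 to.py
python3 look.py e >/dev/null;  python3 - <<'E'
import cv2,numpy as np
b=cv2.imread("pics/e_side.png")
f=lambda i,x,y:cv2.resize(i[y:y+160,x:x+160],(480,480),interpolation=cv2.INTER_CUBIC)
cv2.imwrite("pics/e_c.png",f(b,370,220))
E
```

```text
clock: 5.9
eef_pos: [417.0, -23.2, 61.4]
eef_rot: [3.142, 0.0, 0.195]
wrist_force: [-0.6, 1.9, -0.2]
finger_gap: 32.3
now [417.  -23.2  61.4] [3.1416e+00 4.0000e-04 1.9470e-01] F [-0.6  1.9 -0.2] M [0.74 0.18 0.09] gap 32.3 t 5.9
```

View pics/e_c.png

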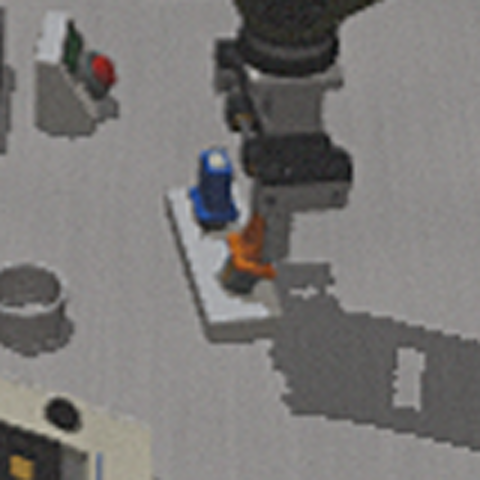

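```bash
python3 -m pendant '[[[0,0,-0.5,0],[0,0,-2,0],[0,0,-5,0],[0,0,-9,0],[0,0,-13,0]]]' - 25
python3 -m pendant '[[[0,0,-1,0],[0,0,-1,0]]]'
python3 to.py
python3 look.py f >/dev/null;  python3 - <<'E'
import cv2,numpy as np
b=cv2.imread("pics/f_side.png")
f=lambda i,x,y:cv2.resize(i[y:y+160,x:x+160],(480,480),interpolation=cv2.INTER_CUBIC)
cv2.imwrite("pics/f_c.png",f(b,370,130))
E
```

```text
clock: 6.5
eef_pos: [417.0, -23.3, 193.2]
eef_rot: [3.141, 0.001, 0.195]
wrist_force: [0.8, -0.0, -1.2]
finger_gap: 31.7
clock: 6.7
eef_pos: [417.9, -23.3, 202.6]
eef_rot: [3.14, -0.003, 0.195]
wrist_force: [0.3, 0.6, -1.6]
finger_gap: 32.0
now [417.9 -23.3 202.6] [ 3.1403e+00 -2.5000e-03  1.9470e-01] F [ 0.3  0.6 -1.6] M [0.03 0.07 0.  ] gap 32.0 t 6.7
```

View pics/f_c.png

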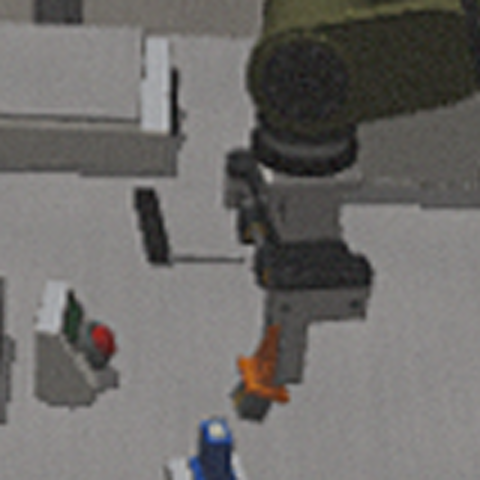

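```bash
python3 - <<'E'
from geo import *
import pickle
C,R=pickle.load(open("obs.pkl","rb"))
P=np.array([417.9,-23.3,213.6]); tx=np.array([np.cos(.195),np.sin(.195),0]); ty=np.array([-np.sin(.195),np.cos(.195),0])
for th in(15,20,25,30,35):
    a=np.radians(th); u=-np.sin(a)*tx+np.cos(a)*np.array([0,0,1]); v=np.cos(a)*tx+np.sin(a)*np.array([0,0,1])
    pts=[P-58*u, P-58*u+10*v+14*ty,P-58*u-10*v+14*ty,P-33*u+17*v+21*ty,P-33*u-17*v+21*ty]
    q=proj(C["side"],np.array(pts)); print(th,((q*1.5-[370,130])*3).round(0).tolist())
E
```

```text
15 [[255.0, 408.0], [247.0, 417.0], [271.0, 421.0], [251.0, 395.0], [293.0, 401.0]]
20 [[249.0, 407.0], [241.0, 415.0], [265.0, 420.0], [248.0, 392.0], [289.0, 402.0]]
25 [[243.0, 405.0], [236.0, 412.0], [258.0, 420.0], [246.0, 390.0], [285.0, 402.0]]
30 [[238.0, 403.0], [231.0, 409.0], [252.0, 419.0], [243.0, 387.0], [280.0, 403.0]]
35 [[232.0, 400.0], [226.0, 406.0], [246.0, 417.0], [241.0, 384.0], [276.0, 403.0]]
```

```bash
python3 to.py 560 261 190 .041
```

```text
now [416.9 -23.1 200.2] [-3.1413e+00  1.6000e-03  1.9470e-01] F [-0.5 -0.4 -1.4] M [-0.06  0.05  0.01] gap 31.9 t 6.8
shift cm [ 19.539 -25.107   0.999] roll 0.154
```

```bash
python3 -m pendant '[[[2.4,-3.1,0,0.02],[4.8,-6.2,0,0.04],[7.2,-9.3,0,0.06],[9.7,-12.5,0,0.08],[12.2,-15.7,0,0.1]]]'
python3 to.py 560 261 190 .041
```

```text
clock: 7.3
eef_pos: [506.6, 156.0, 199.3]
eef_rot: [3.141, 0.003, 0.094]
wrist_force: [-0.1, -0.8, -0.5]
finger_gap: 31.5
now [506.6 156.  199.3] [3.141e+00 3.100e-03 9.400e-02] F [-0.1 -0.8 -0.5] M [-0.01  0.04  0.09] gap 31.5 t 7.3
shift cm [ 6.304 -9.953  0.901] roll 0.053
```

```bash
python3 -m pendant '[[[2.1,-3.3,0,0.02],[4.2,-6.6,0.3,0.04],[6.3,-9.8,1,0.054],[6.3,-9.8,1,0.054],[6.3,-9.8,1,0.054]]]'
python3 to.py 560 261 190 .041
python3 look.py g >/dev/null;  python3 - <<'E'
import cv2,numpy as np
b=cv2.imread("pics/g_side.png");a=cv2.imread("pics/g_top.png")
f=lambda i,x,y:cv2.resize(i[y:y+200,x:x+160],(400,500),interpolation=cv2.INTER_CUBIC)
cv2.imwrite("pics/g_c.png",np.hstack([f(b,310,230),f(a,160,190)]))
E
```

```text
clock: 7.8
eef_pos: [559.5, 258.1, 188.8]
eef_rot: [3.14, 0.004, 0.042]
wrist_force: [-0.1, 0.1, 0.1]
finger_gap: 31.6
now [559.5 258.1 188.8] [3.1401 0.0038 0.0418] F [-0.1  0.1  0.1] M [-0.01 -0.04 -0.01] gap 31.6 t 7.8
shift cm [ 0.066 -0.289 -0.123] roll 0.001
```

View pics/g_c.png

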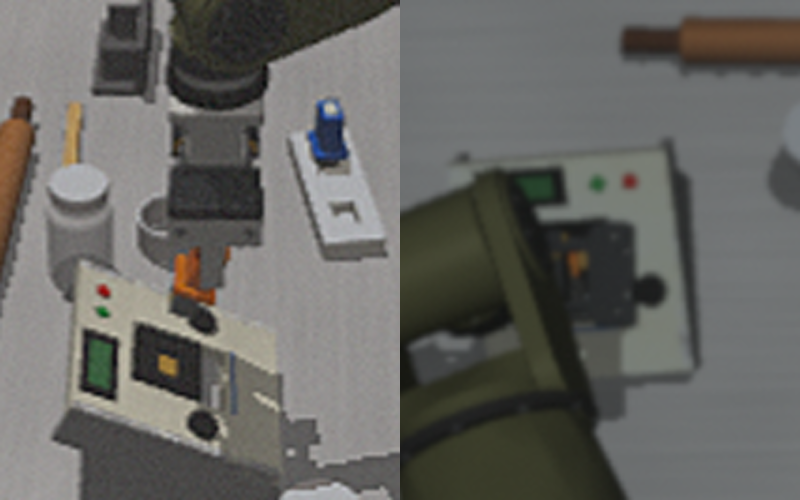

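```bash
python3 to.py 563.8 260.9 143 .041;  python3 -m pendant '[[[0.3,-0.2,1.5,0],[0.43,-0.3,3,0],[0.43,-0.3,4.2,0],[0.43,-0.3,4.6,0],[0.43,-0.3,4.6,0]]]'
python3 to.py 563.8 260.9 143 .041
python3 look.py h >/dev/null;  python3 - <<'E'
import cv2,numpy as np
b=cv2.imread("pics/h_side.png");a=cv2.imread("pics/h_top.png")
f=lambda i,x,y:cv2.resize(i[y:y+130,x:x+130],(390,390),interpolation=cv2.INTER_CUBIC)
cv2.imwrite("pics/h_c.png",np.hstack([f(b,320,290),f(a,160,220)]))
E
```

```text
now [559.7 257.2 190.6] [3.1409e+00 1.4000e-03 4.0400e-02] F [-1.4 -1.5  0.1] M [0.03 0.04 0.04] gap 31.9 t 7.9
shift cm [ 0.428 -0.354  4.758] roll -0.001
clock: 8.4
eef_pos: [564.0, 261.0, 144.5]
eef_rot: [3.141, 0.001, 0.041]
wrist_force: [0.2, 0.2, -0.4]
finger_gap: 31.6
now [564.  261.  144.5] [3.1411e+00 1.3000e-03 4.0600e-02] F [ 0.2  0.2 -0.4] M [ 0.05  0.01 -0.03] gap 31.6 t 8.4
shift cm [-0.023  0.011  0.153] roll -0.0
```

View pics/h_c.png

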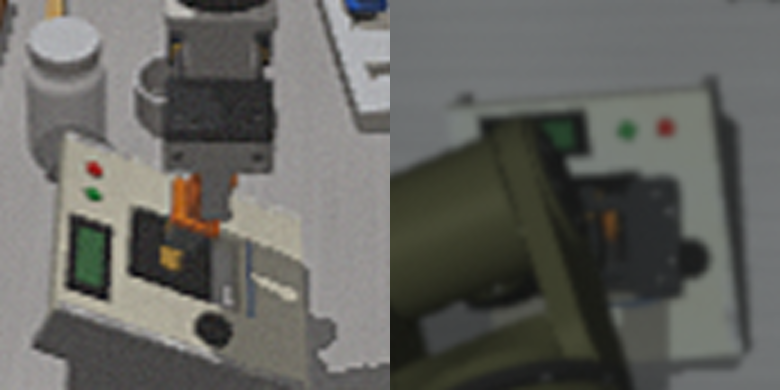

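```bash
cat > ov.py <<'E'
import sys
from geo import *
from cell import manip,cams
# usage: ov.py out theta sx dx(bias col) L
out=sys.argv[1]; th=np.radians(float(sys.argv[2])); hx,hy,hz=map(float,sys.argv[3:6]); du,dv=map(float,sys.argv[6:8]); L=float(sys.argv[8])
c=cams.camera("side"); s=manip.read_state(); p=s["eef_pos"]+[0,0,11]; yaw=s["eef_rot"][2]
print(s["eef_pos"].round(1),s["wrist_force"].round(1))
tx=np.array([np.cos(yaw),np.sin(yaw),0]);ty=np.array([-np.sin(yaw),np.cos(yaw),0]);z=np.array([0,0,1.])
u=-np.sin(th)*tx+np.cos(th)*z; v=np.cos(th)*tx+np.sin(th)*z
x0,y0,S=215,170,6; W=110
im=cv2.resize(c["frame"][y0:y0+95,x0:x0+W,::-1],(W*S,95*S),interpolation=cv2.INTER_CUBIC)
def box(o,v,ty,u,a,b,z0,z1,col):
    for zz in(z0,z1):
        Q=np.array([o+a*i*v+b*j*ty+zz*u for i,j in((1,1),(1,-1),(-1,-1),(-1,1))])
        q=(proj(c,Q)+[du,dv]-[x0,y0]+.5)*S
        cv2.polylines(im,[q.round().astype(np.int32)],True,col,1)
o=p-L*u
box(o,v,ty,u,10,14,0,25,(255,0,255)); box(o,v,ty,u,17,21,25,33,(255,255,0)); box(o,v,ty,u,11,16,33,74,(0,255,0))
a=np.radians(25);tx=np.array([np.cos(.041),np.sin(.041),0]);ty=np.array([-np.sin(.041),np.cos(.041),0])
n=-np.sin(a)*tx+np.cos(a)*z; v=np.cos(a)*tx+np.sin(a)*z; H=np.array([hx,hy,hz])
box(H,v,ty,n,28,32,0,0,(0,0,255)); box(H,v,ty,n,10.75,15.25,0,0,(255,0,0))
d=o-H; print("foot bottom rel hole (x,y,z panel):",[round(float(d@k),1) for k in(v,ty,n)])
cv2.imwrite(f"pics/{out}.png",im)
E
python3 ov.py h2 25 594.4 262.2 86 1.0 0 58
```

```text
[564.5 261.4 146. ] [ 0.5  0.2 -0.8]
foot bottom rel hole (x,y,z panel): [3.0, 0.4, 19.0]
```

View pics/h2.png

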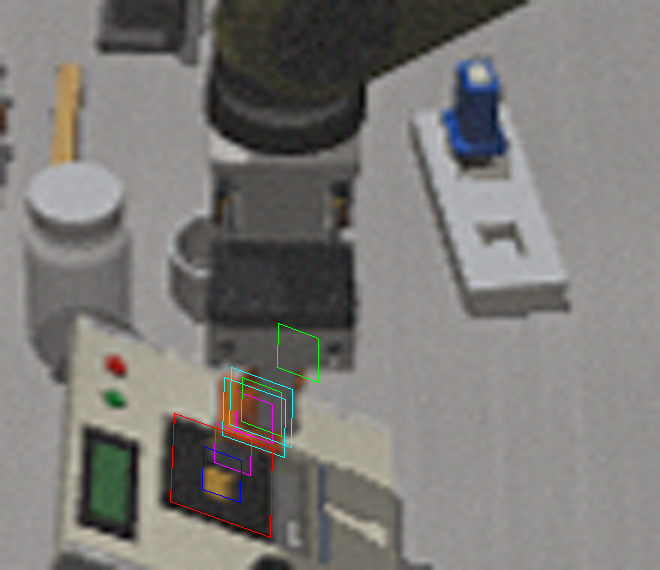

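```bash
python3 to.py 568 262.2 135 .041;  python3 -m pendant '[[[0.2,-0.1,0.5,0],[0.4,-0.15,0.9,0],[0.4,-0.15,0.9,0]]]'
python3 to.py 569.8 262.2 131 .041
```

```text
now [564.5 261.4 146. ] [-3.1413e+00 -9.0000e-04  4.0800e-02] F [ 0.5  0.2 -0.8] M [0.06 0.01 0.01] gap 32.0 t 8.55
shift cm [ 0.348 -0.07   1.104] roll -0.0
clock: 8.85
eef_pos: [568.2, 262.9, 135.7]
eef_rot: [3.141, 0.001, 0.041]
wrist_force: [-0.3, 0.1, -0.2]
finger_gap: 31.9
now [568.2 262.9 135.7] [3.1413e+00 9.0000e-04 4.0800e-02] F [-0.3  0.1 -0.2] M [ 0.03 -0.02  0.01] gap 31.9 t 8.85
shift cm [0.159 0.075 0.467] roll -0.0
```

```bash
python3 -m pendant '[[[0.06,0,0.14,0],[0.13,0,0.27,0],[0.13,0,0.27,0]]]'; python3 -m pendant '[[[0.06,0,0.14,0],[0.13,0,0.27,0],[0.13,0,0.27,0]]]'; python3 to.py
python3 ov.py i 25 595.6 263 86.5 0.4 0 58
```

```text
clock: 9.15
eef_pos: [569.5, 262.9, 133.6]
eef_rot: [3.142, 0.0, 0.041]
wrist_force: [-1.4, -0.5, -0.7]
finger_gap: 31.6
clock: 9.45
eef_pos: [570.3, 263.2, 133.1]
eef_rot: [-3.141, 0.001, 0.041]
wrist_force: [-14.4, -3.4, 18.5]
finger_gap: 32.0
now [570.3 263.2 133.1] [-3.1413e+00  6.0000e-04  4.0900e-02] F [-14.4  -3.4  18.5] M [-0.68  2.63 -0.02] gap 32.0 t 9.45
[570.3 263.2 133.1] [-14.2  -3.7  17.3]
foot bottom rel hole (x,y,z panel): [1.4, 1.2, 4.9]
```

View pics/i.png

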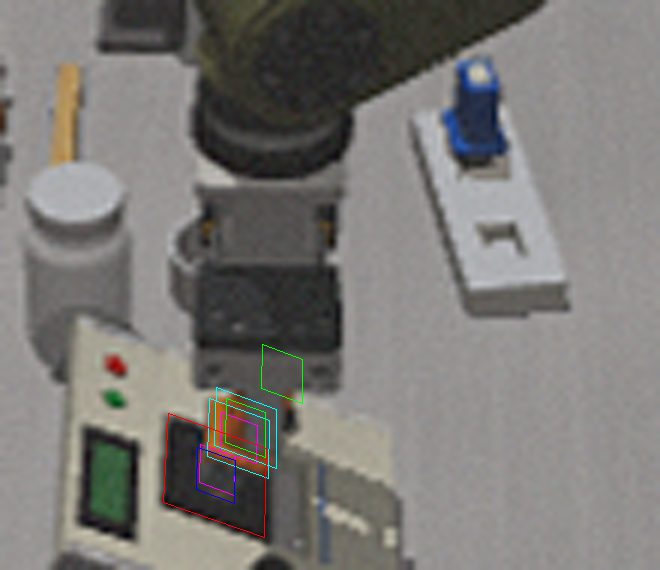

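```bash
python3 -m pendant '[[[-0.06,0,-0.14,0],[-0.06,0,-0.14,0]]]'; python3 to.py; python3 -m pendant '[[[-0.09,0.05,0.04,0],[-0.09,0.05,0.04,0]]]';python3 -m pendant '[[[-0.09,0.05,0.04,0],[-0.09,0.05,0.04,0]]]'; python3 -m pendant '[[[-0.09,0,0.04,0],[-0.09,0.0,0.04,0]]]'; python3 to.py
```

```text
clock: 9.7
eef_pos: [570.2, 263.1, 133.2]
eef_rot: [-3.141, -0.0, 0.041]
wrist_force: [-6.8, -1.3, 8.7]
finger_gap: 31.9
now [570.2 263.1 133.2] [-3.1413e+00 -5.0000e-04  4.0900e-02] F [-6.8 -1.3  8.7] M [-0.21  0.98 -0.06] gap 31.9 t 9.7
clock: 9.9
eef_pos: [569.9, 263.0, 133.1]
eef_rot: [-3.14, -0.002, 0.041]
wrist_force: [-1.3, 0.9, 7.2]
finger_gap: 31.8
clock: 10.1
eef_pos: [569.2, 262.5, 132.8]
eef_rot: [-3.14, -0.003, 0.041]
wrist_force: [0.0, 2.0, 6.2]
finger_gap: 32.1
clock: 10.3
eef_pos: [568.4, 262.3, 132.4]
eef_rot: [-3.14, -0.003, 0.041]
wrist_force: [0.1, 1.1, 7.8]
finger_gap: 32.0
now [568.4 262.3 132.4] [-3.1405e+00 -3.0000e-03  4.0900e-02] F [0.1 1.1 7.8] M [ 0.24 -0.23  0.03] gap 32.0 t 10.3
```

```bash
for i in 1 2 3 4; do python3 -m pendant '[[[-0.09,0,0.042,0],[-0.09,0,0.042,0]]]'|grep -E 'eef_pos|force'; done; python3 to.py
```

```text
eef_pos: [567.5, 262.2, 131.9]
wrist_force: [0.6, 0.9, 6.8]
eef_pos: [566.0, 261.9, 130.5]
wrist_force: [0.3, -0.5, -0.1]
eef_pos: [564.5, 261.7, 129.8]
wrist_force: [-2.5, -0.5, 2.8]
eef_pos: [564.1, 261.8, 129.7]
wrist_force: [-0.5, 0.1, 2.6]
now [564.1 261.8 129.7] [-3.1415e+00 -5.0000e-04  4.0800e-02] F [-0.5  0.1  2.6] M [-0.01  0.    0.01] gap 32.1 t 11.1
```

```bash
python3 -m pendant '[[[0.04,0,0.09,0],[0.04,0,0.09,0]]]'|grep -E 'eef_pos|force'; python3 -m pendant '[[[0.04,0,0.09,0],[0.04,0,0.09,0]]]'|grep -E 'eef_pos|force';  python3 to.py; python3 ov.py j 25 595.6 263 86.5 0.4 -.8 58
```

```text
eef_pos: [564.3, 261.8, 129.6]
wrist_force: [-4.9, -1.9, 11.3]
eef_pos: [564.6, 261.9, 129.4]
wrist_force: [-9.5, -2.2, 18.3]
now [564.6 261.9 129.4] [-3.1414e+00 -2.0000e-04  4.0900e-02] F [-9.5 -2.2 18.3] M [-0.61  1.94 -0.06] gap 32.0 t 11.5
[564.6 261.9 129.4] [-9.4 -3.  17.2]
foot bottom rel hole (x,y,z panel): [-5.3, 0.1, 4.0]
```

View pics/j.png

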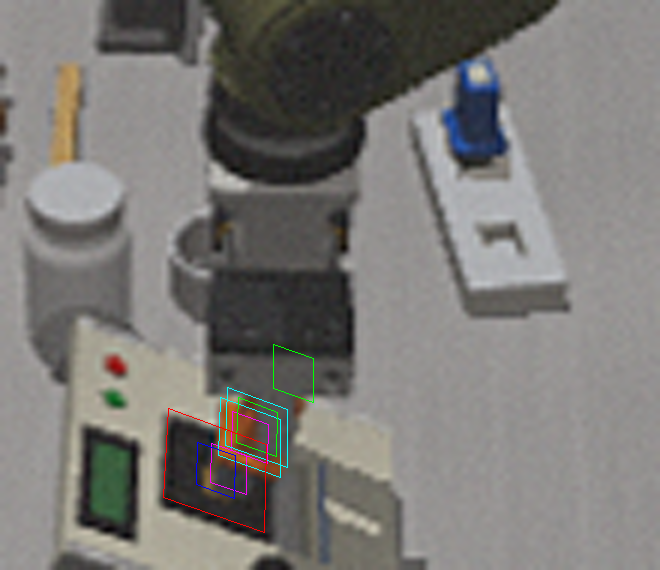

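```bash
cat > zoom.py <<'E'
import sys,cv2
from cell import cams,manip
x,y,w=map(int,sys.argv[2:5])
c=cams.camera("side"); f=c["frame"][y:y+w,x:x+w,::-1]; S=560//w
im=cv2.resize(f,(w*S,w*S),interpolation=cv2.INTER_CUBIC); cv2.imwrite(f"pics/{sys.argv[1]}.png",cv2.convertScaleAbs(im,alpha=1.6))
s=manip.read_state(); print(s["eef_pos"].round(1),s["wrist_force"].round(1),s["moment"].round(2))
E
python3 zoom.py k 235 225 40
```

```text
[564.6 261.9 129.4] [-9.7 -3.5 17. ] [-0.65  1.91 -0.06]
```

View pics/k.png

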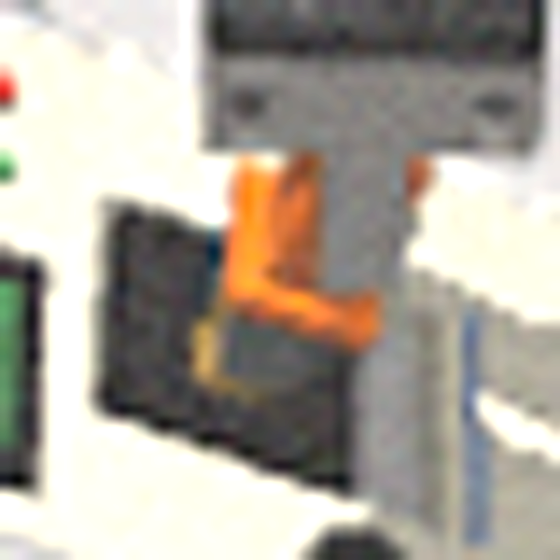

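```bash
python3 -m pendant '[[[-0.2,0,-0.4,0],[-0.4,0,-0.9,0],[-0.6,0,-1.3,0],[-0.6,0,-1.3,0]]]' | grep -E 'eef_pos|force'; python3 zoom.py l 235 220 40
```

```text
eef_pos: [558.8, 261.6, 141.3]
wrist_force: [0.9, -0.4, -0.7]
[558.8 261.6 140.9] [-0.  -0.7 -0.6] [ 0.03 -0.01  0.05]
```

View pics/l.png

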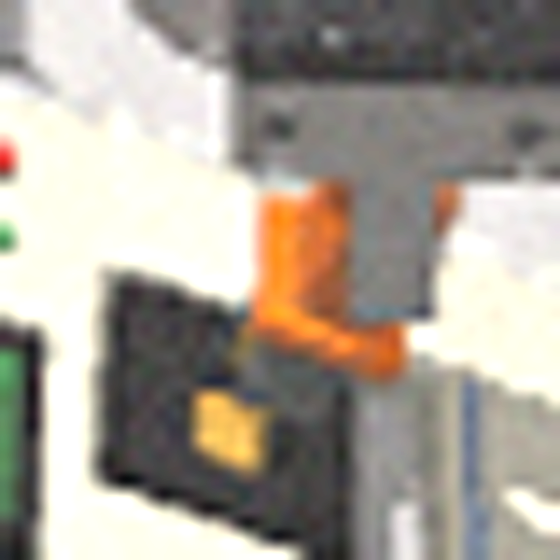

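```bash
cat > ov2.py <<'E'
import sys
from geo import *
from cell import manip,cams
# ov2 out x0 y0 w du dv L th...
out=sys.argv[1]; x0,y0,w=map(int,sys.argv[2:5]); du,dv,L=map(float,sys.argv[5:8])
c=cams.camera("side"); s=manip.read_state(); p=s["eef_pos"]+[0,0,11]; yaw=s["eef_rot"][2]
print(s["eef_pos"].round(1),s["wrist_force"].round(1))
tx=np.array([np.cos(yaw),np.sin(yaw),0]);ty=np.array([-np.sin(yaw),np.cos(yaw),0]);z=np.array([0,0,1.])
S=400//w; ims=[]
for t in sys.argv[8:]:
    th=np.radians(float(t)); u=-np.sin(th)*tx+np.cos(th)*z; v=np.cos(th)*tx+np.sin(th)*z
    im=cv2.convertScaleAbs(cv2.resize(c["frame"][y0:y0+w,x0:x0+w,::-1],(w*S,w*S),interpolation=cv2.INTER_CUBIC),alpha=1.5)
    def box(o,v,ty,u,a0,a1,b0,b1,z0,z1,col):
        V=np.array([o+a*v+b*ty+k*u for a in(a0,a1) for b in(b0,b1) for k in(z0,z1)])
        q=((proj(c,V)+[du,dv]-[x0,y0]+.5)*S).astype(np.float32)
        h=cv2.convexHull(q).round().astype(np.int32); cv2.polylines(im,[h],True,col,1)
    o=p-L*u
    box(o,v,ty,u,-10,10,-14,14,0,25,(255,0,255)); box(o,v,ty,u,-17,17,-21,21,25,33,(255,255,0)); box(o,v,ty,u,-11,11,-16,16,33,74,(0,160,0))
    box(p,tx,ty,z,-8,8,16,28.5,-19,60,(0,0,255))
    ims.append(im)
cv2.imwrite(f"pics/{out}.png",np.hstack(ims[:2]) if len(ims)<3 else np.vstack([np.hstack(ims[:2]),np.hstack(ims[2:4])])[:800])
E
python3 ov2.py m 235 220 40 0.5 0 58 15 25
```

```text
[558.7 261.6 140.7] [-0.1  0.8 -0.8]
```

View pics/m.png

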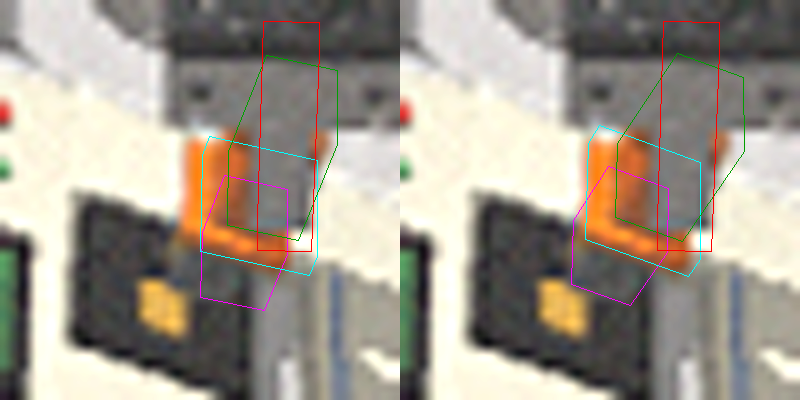

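```bash
python3 to.py 571.5 262.6 136.7 .041; python3 -m pendant '[[[0.6,-0.05,0,0],[1.2,-0.05,0.2,0],[1.3,-0.05,0.4,0],[1.3,-0.05,0.4,0]]]' | grep -E 'eef_pos|force'; python3 to.py;  python3 ov2.py n 235 220 40 -0.6 -1 58 20 25
```

```text
now [558.7 261.6 140.7] [3.1415e+00 1.0000e-04 4.0900e-02] F [-0.1  0.8 -0.8] M [ 0.03 -0.   -0.  ] gap 32.1 t 12.1
shift cm [ 1.279 -0.053  0.395] roll -0.0
eef_pos: [571.8, 262.4, 136.0]
wrist_force: [-0.5, 0.5, -1.5]
now [571.8 262.4 136. ] [3.1413e+00 1.0000e-03 4.0600e-02] F [-0.5  0.5 -1.5] M [-0.03  0.01 -0.  ] gap 31.8 t 12.5
[571.7 262.5 136.2] [-0.  -0.6 -0.4]
```

View pics/n.png

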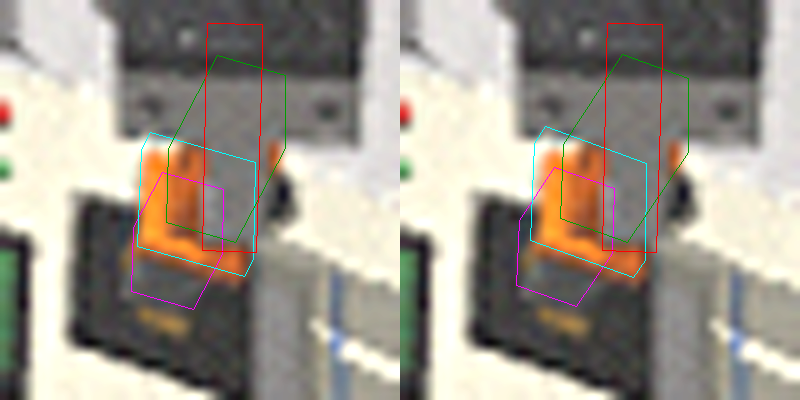

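```bash
python3 -m pendant '[[[-0.18,0,0.08,0],[-0.36,0,0.17,0],[-0.36,0,0.17,0]]]' | grep -E 'eef_pos|force'; for i in 1 2 3; do python3 -m pendant '[[[0.04,0,0.09,0],[0.04,0,0.09,0]]]'|grep -E 'eef_pos|force';done;  python3 to.py;  python3 ov2.py o 235 220 40 -0.6 -1 58 20 25
```

```text
eef_pos: [567.8, 262.4, 135.0]
wrist_force: [-0.0, 0.2, -0.3]
eef_pos: [568.6, 262.5, 134.1]
wrist_force: [-0.5, 0.2, -1.9]
eef_pos: [569.0, 262.4, 133.1]
wrist_force: [0.9, -0.1, -0.7]
eef_pos: [569.3, 262.5, 132.8]
wrist_force: [-3.8, -0.1, 4.4]
now [569.3 262.5 132.8] [-3.1416e+00  2.0000e-04  4.0800e-02] F [-3.8 -0.1  4.4] M [-0.2   0.69 -0.03] gap 31.7 t 13.45
[569.3 262.5 132.8] [-4.1 -1.1  5.4]
```

View pics/o.png

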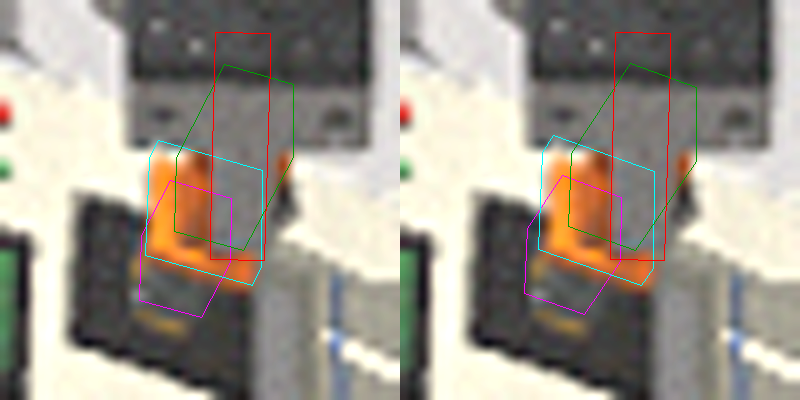

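```bash
for i in 1 2 3 4; do python3 -m pendant '[[[0,-0.08,0,0],[0,-0.08,0,0]]]'|grep -E 'eef_pos|force';done;  python3 to.py
```

```text
eef_pos: [569.3, 262.9, 132.8]
wrist_force: [-5.0, -4.6, 5.8]
eef_pos: [569.3, 263.6, 132.8]
wrist_force: [-3.5, -4.7, 5.9]
eef_pos: [569.4, 264.4, 132.9]
wrist_force: [-3.5, -4.0, 6.3]
eef_pos: [569.4, 265.2, 132.9]
wrist_force: [-3.9, -4.8, 6.7]
now [569.4 265.2 132.9] [ 3.1408e+00 -4.0000e-04  4.0500e-02] F [-3.9 -4.8  6.7] M [-0.98  0.62 -0.13] gap 31.5 t 14.3
```

```bash
python3 zoom.py p 235 225 40
```

```text
[569.4 265.2 132.9] [-4.1 -4.5  6.6] [-0.95  0.62 -0.14]
```

View pics/p.png

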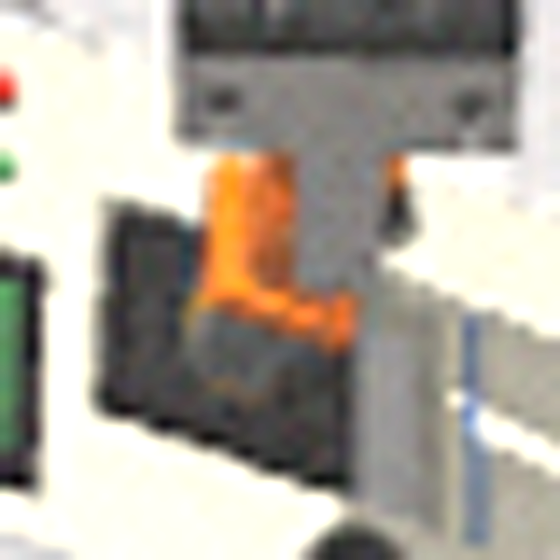

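```bash
for i in 1 2 3; do python3 -m pendant '[[[-0.05,0.02,0.025,0],[-0.05,0.02,0.025,0]]]'|grep -E 'eef_pos|force';done;  python3 to.py
```

```text
eef_pos: [569.2, 265.2, 132.8]
wrist_force: [-0.7, -2.8, 6.1]
eef_pos: [568.9, 265.2, 132.7]
wrist_force: [-0.4, -1.5, 5.4]
eef_pos: [568.4, 265.2, 132.4]
wrist_force: [0.6, -0.3, 5.1]
now [568.4 265.2 132.4] [-3.141e+00 -2.300e-03  4.080e-02] F [ 0.6 -0.3  5.1] M [-0.02 -0.19  0.02] gap 32.6 t 14.95
```

```bash
for i in 1 2 3 4; do python3 -m pendant '[[[0.01,0.07,0.02,0],[0.01,0.07,0.02,0]]]'|grep -E 'eef_pos|force';done;  python3 to.py; python3 zoom.py q 235 225 40
```

```text
eef_pos: [568.5, 265.0, 132.4]
wrist_force: [-0.9, 3.2, 6.4]
eef_pos: [568.5, 264.6, 132.4]
wrist_force: [-2.6, 3.4, 7.2]
eef_pos: [568.5, 264.1, 132.4]
wrist_force: [-3.7, 5.3, 8.7]
eef_pos: [568.5, 263.7, 132.3]
wrist_force: [-4.9, 6.2, 9.6]
now [568.5 263.7 132.3] [-3.1387e+00 -2.2000e-03  4.1500e-02] F [-4.9  6.2  9.6] M [1.49 0.84 0.23] gap 31.9 t 15.75
[568.5 263.7 132.3] [-5.4  6.4 10.3] [1.51 0.83 0.19]
```

View pics/q.png

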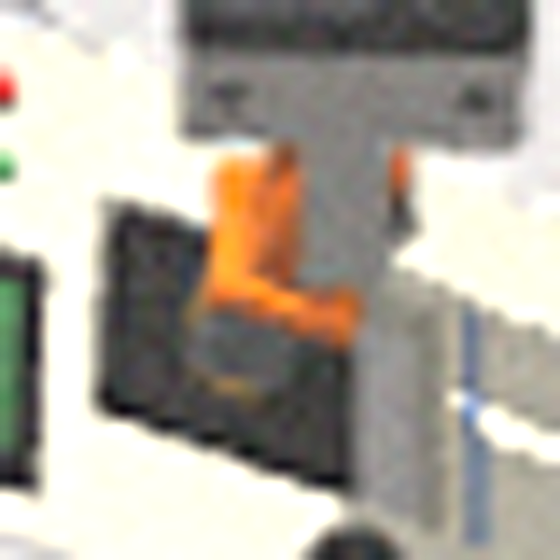

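```bash
for i in 1 2 3 4; do python3 -m pendant '[[[-0.05,-0.01,0.03,0],[-0.05,-0.01,0.03,0],[-0.05,-0.01,0.03,0]]]'|grep -E 'eef_pos|force';done;  python3 to.py
```

```text
eef_pos: [568.4, 263.7, 132.2]
wrist_force: [-3.6, 5.7, 10.9]
eef_pos: [568.2, 263.7, 132.2]
wrist_force: [-1.8, 5.5, 11.1]
eef_pos: [567.8, 263.6, 131.8]
wrist_force: [-1.7, 4.8, 10.9]
eef_pos: [567.3, 263.7, 131.5]
wrist_force: [-0.9, 3.9, 10.1]
now [567.3 263.7 131.5] [-3.1391 -0.0043  0.0413] F [-0.9  3.9 10.1] M [ 0.96 -0.18  0.08] gap 32.1 t 17.0
```

```bash
for i in 1 2 3; do python3 -m pendant '[[[-0.05,0,0.03,0],[-0.05,0,0.03,0],[-0.05,0,0.03,0]]]'|grep -E 'eef_pos|force';done;  python3 to.py
```

```text
eef_pos: [566.8, 263.6, 131.2]
wrist_force: [-0.6, 3.4, 10.9]
eef_pos: [566.3, 263.5, 130.8]
wrist_force: [-0.7, 3.0, 11.1]
eef_pos: [565.8, 263.4, 130.5]
wrist_force: [-0.5, 2.8, 9.6]
now [565.8 263.4 130.5] [-3.1395 -0.0041  0.0412] F [-0.5  2.8  9.6] M [ 0.75 -0.27  0.07] gap 31.6 t 17.9
```

```bash
python3 zoom.py r 235 225 40;python3 ov2.py r2 235 220 40 -0.6 -1 58 20 25
```

```text
[565.8 263.4 130.5] [ 0.2  3.2 10.4] [ 0.79 -0.27  0.11]
[565.8 263.4 130.4] [-0.1  3.7  9.5]
```

View pics/r.png

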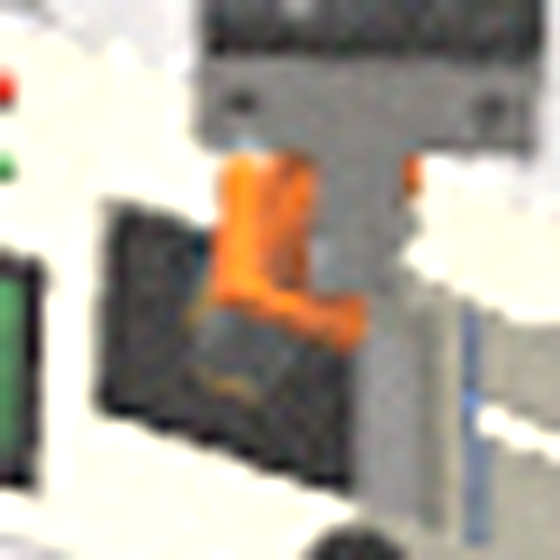

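View pics/r2.png

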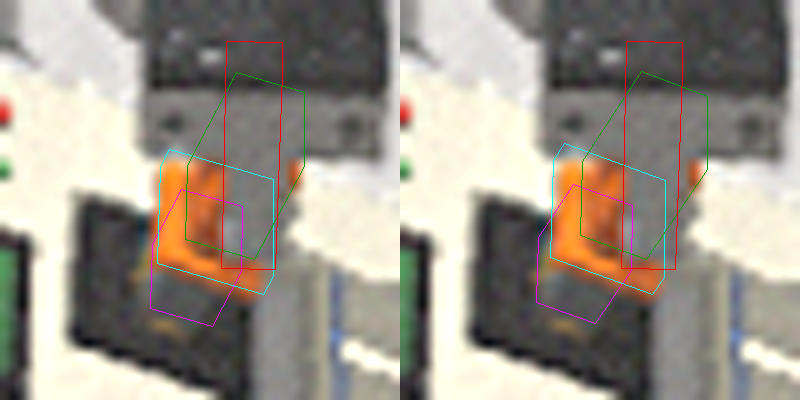

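```bash
python3 -m pendant '[[[0.1,-0.08,0.0,0],[0.12,-0.1,0.06,0],[0.16,-0.1,0.13,0]]]'|grep -E 'eef_pos|force'; python3 -m pendant '[[[0.04,0,0.09,0],[0.04,0,0.09,0]]]'|grep -E 'eef_pos|force';  python3 to.py
```

```text
eef_pos: [566.4, 263.8, 130.2]
wrist_force: [-18.4, -4.5, 30.2]
eef_pos: [566.9, 263.9, 129.7]
wrist_force: [-14.5, -4.4, 26.7]
now [566.9 263.9 129.7] [-3.1407e+00 -2.1000e-03  4.1000e-02] F [-14.5  -4.4  26.7] M [-0.93  2.46 -0.07] gap 31.8 t 18.5
```

```bash
python3 -m pendant '[[[0.02,0,0.04,0],[0.02,0,0.04,0]]]'|grep -E 'eef_pos|force'; python3 zoom.py s 235 225 40
```

```text
eef_pos: [567.0, 263.9, 129.6]
wrist_force: [-16.9, -6.2, 31.4]
[567.  263.9 129.6] [-18.   -4.7  30.9] [-1.04  2.95 -0.09]
```

View pics/s.png

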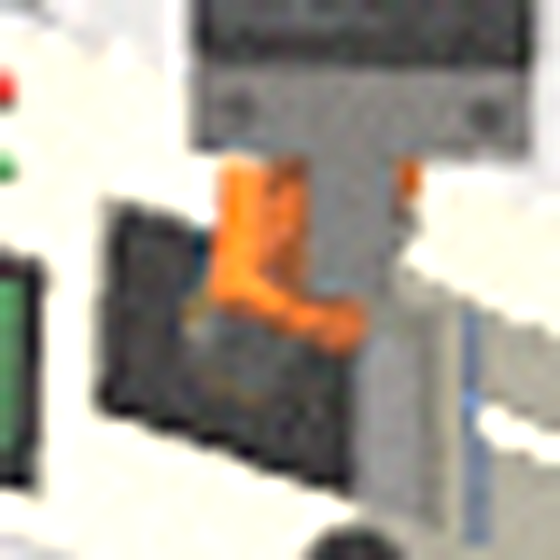

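```bash
python3 -m pendant '[[[-0.13,0,-0.27,0],[-0.29,0.06,-0.2,0]]]'|grep -E 'eef_pos|force'; for i in 1 2 3; do python3 -m pendant '[[[0.04,0,0.09,0],[0.04,0,0.09,0]]]'|grep -E 'eef_pos|force'; done; python3 to.py
```

```text
eef_pos: [564.3, 263.0, 128.6]
wrist_force: [-0.3, 0.5, -1.3]
eef_pos: [564.6, 262.8, 126.8]
wrist_force: [2.1, 0.4, -0.2]
eef_pos: [565.0, 262.9, 126.0]
wrist_force: [2.5, 0.4, -0.1]
eef_pos: [565.3, 262.9, 125.3]
wrist_force: [3.0, 0.7, -1.1]
now [565.3 262.9 125.3] [ 3.1416e+00 -1.0000e-04  4.0800e-02] F [ 3.   0.7 -1.1] M [ 0.04 -0.54  0.05] gap 32.0 t 19.55
```

```bash
for i in 1 2; do python3 -m pendant '[[[0.08,0,0.1,0],[0.12,0,0.2,0],[0.12,0,0.2,0]]]'|grep -E 'eef_pos|force'; done; python3 to.py
```

```text
eef_pos: [566.4, 262.9, 123.2]
wrist_force: [0.1, 0.6, -0.9]
eef_pos: [567.5, 262.9, 121.1]
wrist_force: [-0.1, 0.7, -0.8]
now [567.5 262.9 121.1] [3.1414e+00 6.0000e-04 4.0800e-02] F [-0.1  0.7 -0.8] M [ 0.03  0.03 -0.02] gap 31.8 t 20.15
```

```bash
for i in 1 2 3; do python3 -m pendant '[[[0.04,0,0.09,0],[0.085,0,0.18,0],[0.085,0,0.18,0]]]'|grep -E 'eef_pos|force'; done; python3 to.py
```

```text
eef_pos: [568.4, 263.0, 119.7]
wrist_force: [-0.5, 0.2, 0.7]
eef_pos: [569.3, 263.1, 117.8]
wrist_force: [-3.4, -0.5, 3.7]
eef_pos: [570.2, 263.1, 115.9]
wrist_force: [-1.9, -0.1, 1.5]
now [570.2 263.1 115.9] [-3.1416  0.      0.0408] F [-1.9 -0.1  1.5] M [-0.01  0.62  0.06] gap 31.9 t 21.05
```

```bash
python3 -m pendant '[[[0.04,0,0.09,0],[0.085,0,0.18,0],[0.085,0,0.18,0]]]' - 35|grep -E 'eef_pos|force'; for i in 1 2 3; do python3 -m pendant '[[[0.04,0,0.09,0],[0.085,0,0.18,0],[0.085,0,0.18,0]]]'|grep -E 'eef_pos|force'; done; python3 to.py
```

```text
eef_pos: [571.1, 263.2, 114.0]
wrist_force: [-2.9, 0.5, 2.0]
eef_pos: [571.9, 263.2, 112.2]
wrist_force: [-2.2, -0.2, 1.7]
eef_pos: [572.8, 263.2, 110.5]
wrist_force: [-3.1, -0.3, 2.0]
eef_pos: [573.6, 263.3, 108.7]
wrist_force: [-2.4, 0.8, 1.8]
now [573.6 263.3 108.7] [-3.1415  0.      0.0408] F [-2.4  0.8  1.8] M [0.18 0.75 0.06] gap 31.4 t 22.25
```

```bash
python3 zoom.py t 235 225 40
```

```text
[573.6 263.3 108.6] [-2.4 -0.3  1.4] [0.17 0.66 0.06]
```

View pics/t.png

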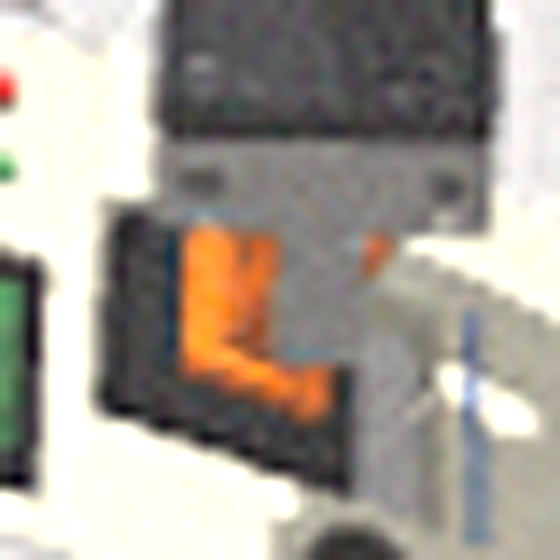

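```bash
for i in 1 2 3; do python3 -m pendant '[[[0.02,0,0.04,0],[0.04,0,0.09,0],[0.04,0,0.09,0]]]'|grep -E 'eef_pos|force'; done; python3 to.py
```

```text
eef_pos: [574.0, 263.3, 107.9]
wrist_force: [-3.0, 0.0, 2.3]
eef_pos: [574.4, 263.3, 107.0]
wrist_force: [-3.8, 1.2, 2.7]
eef_pos: [574.7, 263.3, 106.5]
wrist_force: [-5.9, 0.4, 6.1]
now [574.7 263.3 106.5] [-3.1415e+00  1.0000e-04  4.0900e-02] F [-5.9  0.4  6.1] M [0.04 1.42 0.08] gap 32.0 t 23.2
```

```bash
for i in 1 2; do python3 -m pendant '[[[0.02,0,0.05,0],[0.04,0,0.1,0],[0.04,0,0.1,0]]]'|grep -E 'eef_pos|force'; done; python3 to.py; python3 zoom.py u 235 225 40
```

```text
eef_pos: [574.8, 263.3, 106.4]
wrist_force: [-13.5, -3.6, 16.6]
eef_pos: [574.9, 263.3, 106.3]
wrist_force: [-21.4, -5.9, 25.8]
now [574.9 263.3 106.3] [3.1416e+00 1.0000e-03 4.1000e-02] F [-21.4  -5.9  25.8] M [-0.69  3.96  0.13] gap 32.1 t 23.8
[574.9 263.3 106.3] [-20.3  -5.8  26.5] [-0.68  3.93  0.11]
```

View pics/u.png

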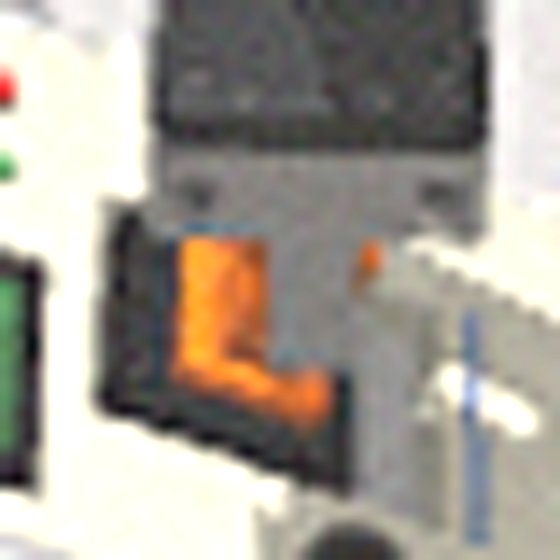

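```bash
python3 -m pendant '[[[-0.05,0,-0.12,0],[-0.06,0,-0.14,0]]]'|grep -E 'eef_pos|force'; python3 -m pendant '[[[0,0,0,0],[0,0,0,0],[0,0,0,0]]]' 0.3; python3 -m pendant '[[[0,0,-1,0],[0,0,-4,0],[0,0,-8,0],[0,0,-11,0],[0,0,-11,0]]]'; python3 zoom.py v 235 225 40
```

```text
eef_pos: [574.8, 263.3, 106.4]
wrist_force: [-9.7, -1.0, 10.2]
clock: 24.35
eef_pos: [575.2, 263.1, 105.2]
eef_rot: [3.141, -0.0, 0.041]
wrist_force: [-0.4, 0.2, 0.1]
finger_gap: 52.2
clock: 24.85
eef_pos: [576.4, 263.8, 221.1]
eef_rot: [-3.139, -0.008, 0.041]
wrist_force: [0.2, 0.0, -0.1]
finger_gap: 61.0
[575.7 263.5 218.1] [ 0.9  0.3 -0.2] [0.06 0.03 0.02]
```

View pics/v.png

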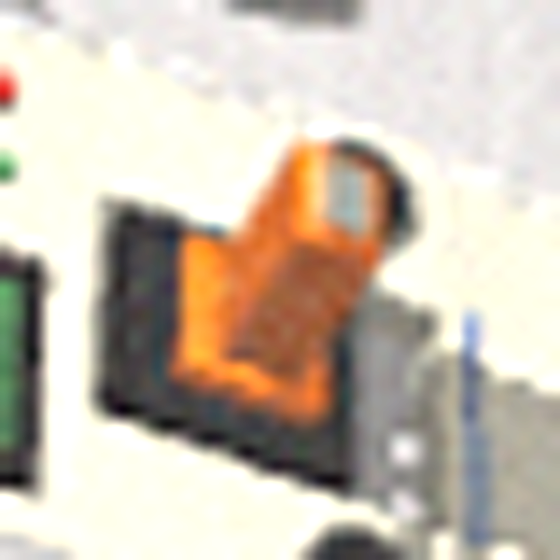

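```bash
python3 - <<'E'
from geo import *
from cell import cams
c=cams.camera("top"); s=cams.camera("side")
f=lambda c,x,y,w,h:cv2.convertScaleAbs(cv2.resize(c["frame"][y:y+h,x:x+w,::-1],(w*8,h*8),interpolation=cv2.INTER_CUBIC),alpha=1.6)
cv2.imwrite("pics/w.png",np.vstack([f(c,305,155,60,35+25)[:, :],])); cv2.imwrite("pics/w2.png",f(s,225,140,60,50))
b=np.array([558,-283,40.])
print(proj(c,b),proj(s,b))
E
python3 to.py 480 -282 190 0
```

```text
[[335.76232849 205.2218969 ]] [[268.24903954 160.53138985]]
now [574.7 263.2 214.9] [3.1412e+00 8.0000e-04 4.0800e-02] F [ 0.7 -0.3 -0.7] M [ 0.04 -0.    0.04] gap 61.2 t 25.0
shift cm [-11.686  54.083   2.514] roll 0.041
```

View pics/w.png

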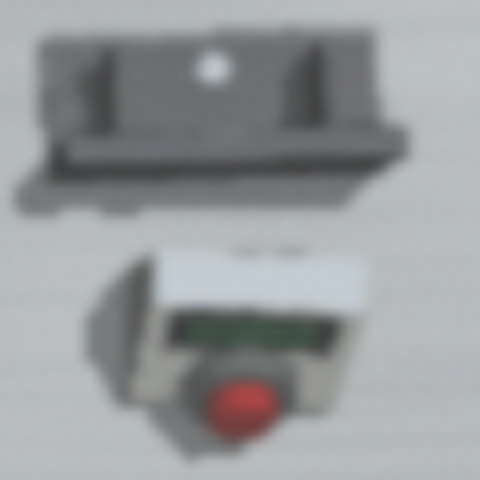

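View pics/w2.png

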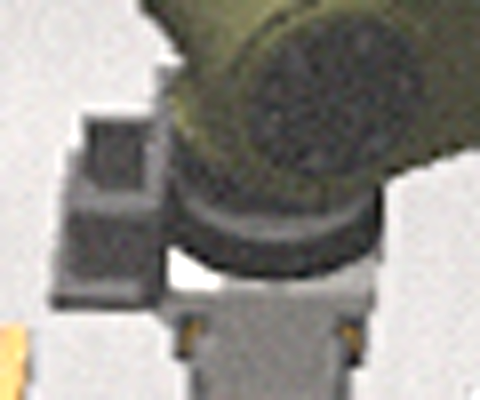

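```bash
python3 -m pendant '[[[-1,4.2,0,0],[-2,8.6,0,0.01],[-3,13,0,0.02],[-4,17.5,0,0.03],[-5,22,0,0.04]]]' -1 20; python3 -m pendant '[[[-1,4.5,0,0],[-2,9,0,0],[-3,13.5,0,0],[-4,18,0,0],[-5,22.5,0,0]]]' ; python3 to.py 515 -283 120 0
```

```text
clock: 25.5
eef_pos: [532.9, 39.8, 214.2]
eef_rot: [3.142, 0.002, 0.001]
wrist_force: [0.4, -0.0, -0.8]
finger_gap: 24.5
clock: 26.0
eef_pos: [483.0, -185.2, 214.4]
eef_rot: [-3.141, 0.002, 0.001]
wrist_force: [1.4, -0.5, 1.2]
finger_gap: 0.3
now [ 483.  -185.2  214.4] [-3.1407e+00  1.8000e-03  8.0000e-04] F [ 1.4 -0.5  1.2] M [ 0.06 -0.02  0.  ] gap 0.3 t 26.0
shift cm [3.209 9.795 9.422] roll 0.001
```

```bash
python3 -m pendant '[[[1,4,0,0],[2,8,2,0],[3,9.8,5,0],[3,9.8,8,0],[3,9.8,8,0]]]'; python3 to.py 518 -283 45 0
```

```text
clock: 26.5
eef_pos: [512.1, -280.8, 130.2]
eef_rot: [-3.137, 0.008, 0.0]
wrist_force: [0.1, -0.6, -0.4]
finger_gap: 0.7
now [ 512.1 -280.8  130.2] [-3.1367  0.0078  0.    ] F [ 0.1 -0.6 -0.4] M [0.03 0.02 0.02] gap 0.7 t 26.5
shift cm [0.661 0.266 8.518] roll 0.0
```

```bash
python3 -m pendant '[[[0.3,0,3,0],[0.5,0,6,0],[0.5,0,8,0],[0.5,0,8.6,0],[0.5,0,8.6,0]]]'; python3 to.py 530 -283 45 0; python3 zoom.py x 245 130 50
```

```text
clock: 27.0
eef_pos: [519.3, -281.3, 49.9]
eef_rot: [-3.141, 0.0, 0.001]
wrist_force: [-0.6, -0.9, 0.3]
finger_gap: 0.4
now [ 519.3 -281.3   49.9] [-3.1413e+00  5.0000e-04  1.2000e-03] F [-0.6 -0.9  0.3] M [ 0.   -0.02  0.01] gap 0.4 t 27.0
shift cm [1.071 0.171 0.492] roll 0.001
[ 519.7 -281.6   50.8] [0.1 0.5 0.5] [ 0.06 -0.01 -0.  ]
```

View pics/x.png

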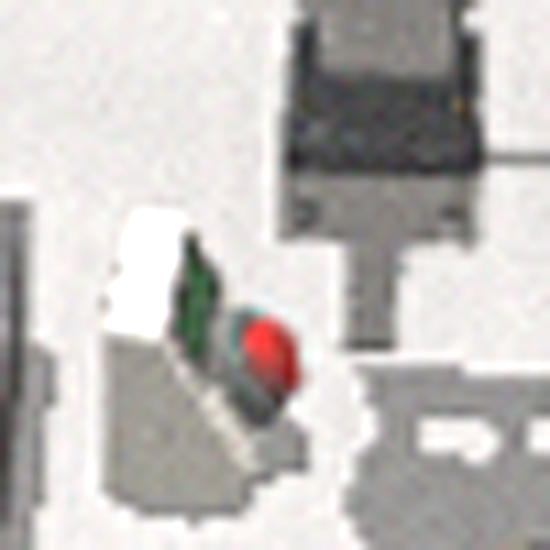

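```bash
python3 -m pendant '[[[0.5,0.1,0.2,0],[1.2,0.15,0.45,0],[1.2,0.15,0.45,0]]]'|grep -E 'eef_pos|force';  for i in 1 2 3; do python3 -m pendant '[[[0.25,0,0,0],[0.5,0,0,0]]]'|grep -E 'eef_pos|force'; done; python3 to.py
```

```text
eef_pos: [532.2, -283.1, 45.3]
wrist_force: [-0.6, 0.5, -0.2]
eef_pos: [536.4, -283.0, 45.1]
wrist_force: [0.2, 1.0, -0.5]
eef_pos: [541.3, -283.0, 44.9]
wrist_force: [-1.8, -0.6, 0.0]
eef_pos: [546.4, -283.0, 45.0]
wrist_force: [-1.6, 0.3, 0.0]
now [ 546.4 -283.    45. ] [-3.1415e+00  2.0000e-04  8.0000e-04] F [-1.6  0.3  0. ] M [-0.03  0.29  0.  ] gap 0.7 t 27.95
```

```bash
for i in 1 2 3 4; do python3 -m pendant '[[[0.25,0,0,0],[0.5,0,0,0]]]'|grep -E 'eef_pos|force'; done; python3 zoom.py y 235 130 50
```

```text
eef_pos: [551.5, -283.0, 45.0]
wrist_force: [-1.8, -0.0, 0.1]
eef_pos: [556.5, -283.0, 45.0]
wrist_force: [-0.6, 0.0, 0.3]
eef_pos: [561.5, -283.0, 45.0]
wrist_force: [-1.7, -0.2, -0.9]
eef_pos: [566.5, -283.0, 45.0]
wrist_force: [-1.5, -0.5, -0.1]
[ 566.7 -283.    45. ] [-1.4 -0.5  0.2] [ 0.02  0.2  -0.01]
```

View pics/y.png

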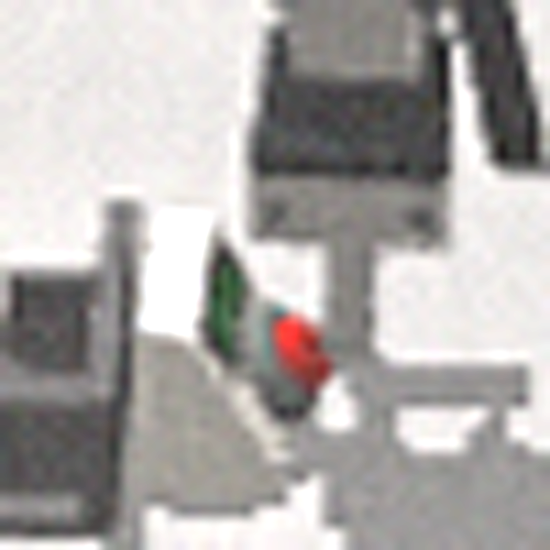

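```bash
for i in 1 2 3; do python3 -m pendant '[[[0.15,0,0,0],[0.3,0,0,0]]]'|grep -E 'eef_pos|force'; done; python3 to.py
```

```text
eef_pos: [569.3, -283.0, 45.0]
wrist_force: [-0.5, -0.9, -0.3]
eef_pos: [572.4, -283.0, 45.0]
wrist_force: [-1.0, -0.5, -0.1]
eef_pos: [575.2, -283.1, 44.9]
wrist_force: [-2.0, -1.4, 0.4]
now [ 575.2 -283.1   44.9] [3.1416e+00 4.0000e-04 8.0000e-04] F [-2.  -1.4  0.4] M [-0.2   0.57  0.05] gap 0.2 t 29.4
```

```bash
for i in 1 2 3; do python3 -m pendant '[[[0.1,0,0.05,0],[0.2,0,0.1,0],[0.2,0,0.1,0]]]'|grep -E 'eef_pos|force'; done; python3 to.py
```

```text
eef_pos: [577.2, -283.1, 43.9]
wrist_force: [-3.8, -0.9, -0.6]
eef_pos: [578.9, -283.3, 43.0]
wrist_force: [-6.9, -2.5, 1.9]
eef_pos: [580.0, -283.8, 42.6]
wrist_force: [-17.8, -3.3, 10.5]
now [ 580.  -283.8   42.6] [3.1411e+00 2.9000e-03 4.0000e-04] F [-17.8  -3.3  10.5] M [-0.7   3.23  0.03] gap 0.6 t 30.3
```

```bash
python3 -m pendant '[[[0,0,0,0],[0,0,0,0]]]'|grep force; python3 zoom.py z 235 130 50
```

```text
wrist_force: [-16.5, -4.3, 10.1]
[ 580.  -283.8   42.6] [-17.2  -2.6  10.2] [-0.62  3.2  -0.01]
```

View pics/z.png

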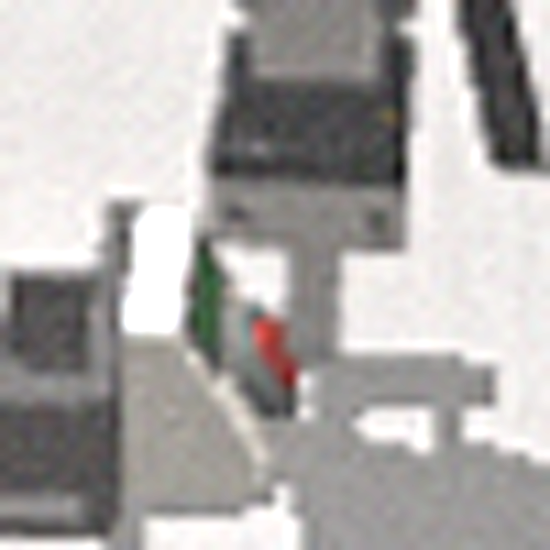

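```bash
python3 -m pendant '[[[-0.3,0,-0.15,0],[-0.8,0,-0.4,0],[-2,0,-0.6,0],[-5,0,-0.6,0]]]'|grep -E 'eef_pos|force'; python3 -m pendant '[[[-1,0,-3,0],[-1,0,-8,0],[-2,2,-13,0],[-4,6,-15,0],[-4,10,-15,0]]]'|grep -E 'eef_pos|force'; python3 -m pendant '[[[-4,2,0,0],[-8,2,0,0],[-8,2,0,0]]]'|grep -E 'eef_pos|force'; python3 look.py end >/dev/null; python3 - <<'E'
import cv2,numpy as np
a=cv2.imread("pics/end_side.png");b=cv2.imread("pics/end_top.png")
f=lambda i,x,y:cv2.resize(i[y:y+130,x:x+130],(390,390),interpolation=cv2.INTER_CUBIC)
cv2.imwrite("pics/end_c.png",np.vstack([np.hstack([f(a,330,190),f(b,430,200)])]))
E
```

```text
eef_pos: [532.2, -282.7, 48.4]
wrist_force: [1.0, -0.6, -0.8]
eef_pos: [491.6, -384.5, 203.3]
wrist_force: [0.7, 0.0, 0.6]
eef_pos: [408.3, -403.7, 198.1]
wrist_force: [0.7, 0.4, 0.7]
```

View pics/end_c.png

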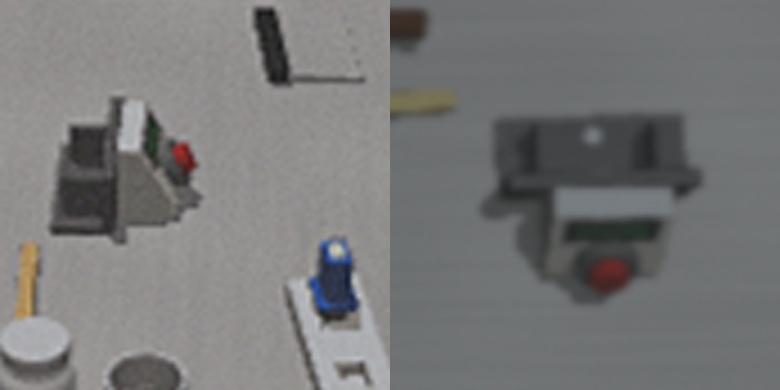

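View pics/end_side.png

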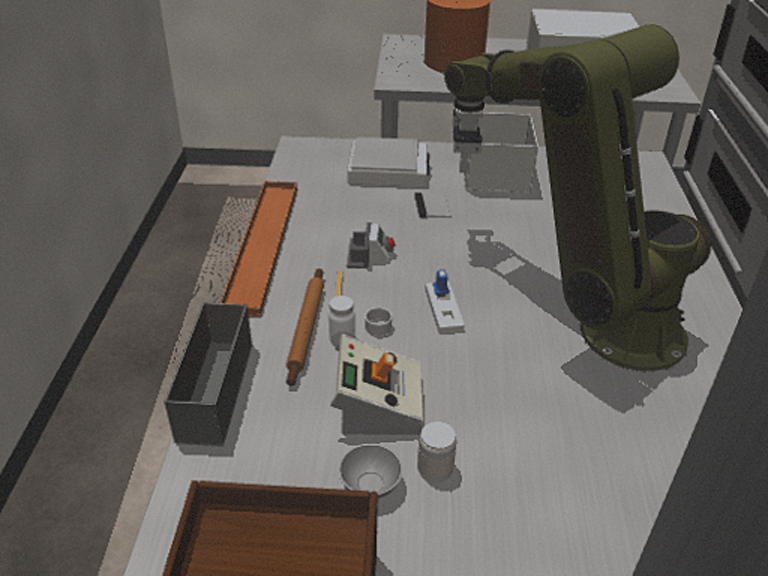

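```bash
cat > fin.py <<'E'
from geo import *
from cell import cams
a=np.radians(25);yw=.041
tx=np.array([np.cos(yw),np.sin(yw),0]);ty=np.array([-np.sin(yw),np.cos(yw),0]);z=np.array([0,0,1.])
n=-np.sin(a)*tx+np.cos(a)*z; v=np.cos(a)*tx+np.sin(a)*z
H=np.array([591.0,263.3,87.])
out=[]
for nm,x0,y0 in(("side",232,222),("top",130,172)):
    c=cams.camera(nm); row=[]
    for d in(25,20):
        im=cv2.convertScaleAbs(cv2.resize(c["frame"][y0:y0+38,x0:x0+38,::-1],(380,380),interpolation=cv2.INTER_CUBIC),alpha=1.6)
        def box(o,a,b,z0,z1,col):
            V=np.array([o+i*a*v+j*b*ty+k*n for i in(-1,1) for j in(-1,1) for k in(z0,z1)])
            q=((proj(c,V)-[x0,y0]+.5)*10).astype(np.float32)
            cv2.polylines(im,[cv2.convexHull(q).round().astype(np.int32)],True,col,1)
        box(H,28,32,-3,0,(0,0,255)); o=H-d*n
        box(o,17,21,25,33,(255,255,0)); box(o,11,16,33,74,(0,255,0)); box(o,11,16,74,74,(255,0,255))
        row.append(im)
    out.append(np.hstack(row))
cv2.imwrite("pics/fin_s.png",out[0]);cv2.imwrite("pics/fin_t.png",out[1])
E
python3 fin.py
```

```text
(no output)
```

View pics/fin_s.png

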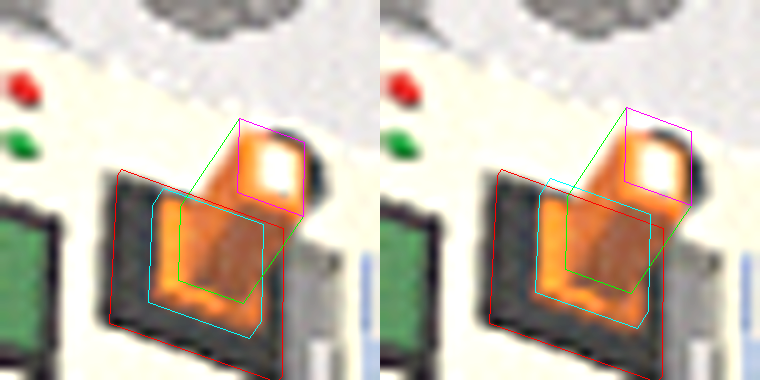

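View pics/fin_t.png

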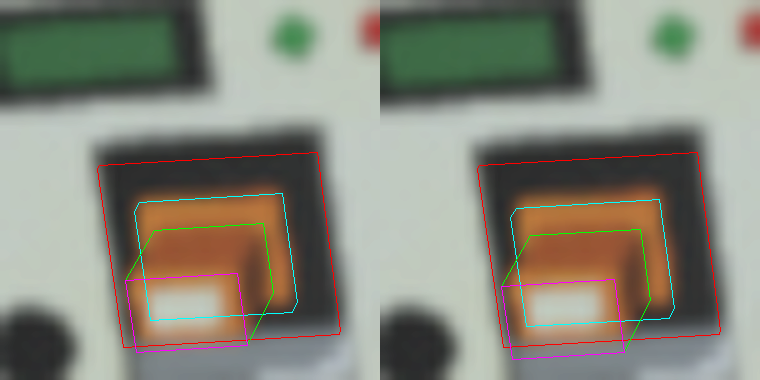

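```bash
python3 -c "
from cell import manip
print(manip.sign_off()); print(manip.read_state()['clock'])"
```

```text
the job is handed in; nothing more can be done
None
the job is handed in; nothing more can be done
```

I plugged the orange key plug home in the socket, started the timer against the back stop, and handed the job in at about 33 s of the 72 s allowed. The interface gives no verdict, contact-joint reading or button reading, so everything below rests on forces and pictures.

**Plug:**
- The tool can only point straight down. I tilted the plug in the fingers against the rack pocket's edge to match the 25-degree panel, then felt for the hole.
- Finding the hole took several tries. While pressing near the hole edge (up to about 35 N) the plug slipped about 1 mm in the fingers.
- Once in, it slid down with only about 3–5 N of push, less than the 6 N stated for the contact. It stopped hard about 25 mm deep, where I pressed to about 34 N.
- The last pictures show the flange flat on the socket and the plug square to the panel. The overlay of the expected plug fits 25 mm deep better than 20 mm. The two cameras disagree by a few millimetres along the slope, so the picture alone does not fix the depth to the millimetre.

**Timer:**
- I pushed the timer by its button until its back met the stop, then pressed square to the button face to about 20 N (right in needs 4 N) and held it for about 0.3 s. The pictures show the button sunk in with the timer flush against the stop.
- After I backed off, the timer stood upright against the stop with the button out again.

**Everything else:** By eye in the last side view, the blue spare plug and the other things on the table are where they were. I did not measure them again. The gripper was clear of everything at hand-in.

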